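# Put the sockets back on the socket rail in order of size

## Task

Put the four loose wrench sockets back on the socket rail, each upright and fully down on a post of its own, so that the sizes run in order along the rail: the largest socket is still on its post at one end, and from there each next socket must be smaller, down to the smallest at the other end.

Things in the scene. Friction and masses are not known exactly. Their poses are not given: they have to be found in the camera images.
- socket_14_mid (a point): The smallest loose socket: a plain steel hex socket (for a ratchet wrench), a cylinder 22 mm across and 36 mm tall (the lowest 17 mm, round the drive hole, up to 4 mm narrower: grip it at its middle or a little higher), standing upright with the nut mouth on top. In its underside is a square drive hole 13 mm wide and 17 mm deep. Loose, 60 g give or take. The point is its centre, half-way up (18.0 mm above its foot); z is its axis.
- socket_19_mid (a point): The second smallest loose socket: a plain steel hex socket (for a ratchet wrench), a cylinder 27 mm across and 39 mm tall (the lowest 17 mm, round the drive hole, up to 6 mm narrower: grip it at its middle or a little higher), standing upright with the nut mouth on top. In its underside is a square drive hole 13 mm wide and 17 mm deep. Loose, 90 g give or take. The point is its centre, half-way up (19.5 mm above its foot); z is its axis.
- socket_24_mid (a point): The second largest loose socket: a plain steel hex socket (for a ratchet wrench), a cylinder 33 mm across and 43 mm tall (the lowest 17 mm, round the drive hole, up to 8 mm narrower: grip it at its middle or a little higher), standing upright with the nut mouth on top. In its underside is a square drive hole 13 mm wide and 17 mm deep. Loose, 140 g give or take. The point is its centre, half-way up (21.5 mm above its foot); z is its axis.
- socket_30_mid (a point): The largest of the four loose sockets: a plain steel hex socket (for a ratchet wrench), a cylinder 40 mm across and 47 mm tall (the lowest 17 mm, round the drive hole, up to 11 mm narrower: grip it at its middle or a little higher), standing upright with the nut mouth on top. In its underside is a square drive hole 13 mm wide and 17 mm deep. Loose, 230 g give or take. The point is its centre, half-way up (23.5 mm above its foot); z is its axis.
- post_a: One of the four empty, identical posts on the socket rail: an upright round steel pin 9 mm thick and 16 mm high with a tapered tip, on a black clip 32 by 26 mm. A socket's drive hole drops over it until its foot rests on the clip. The origin is on the pin's axis at the clip's top face, 14 mm above the table (the pin stands on it); z is up, y runs along the rail. The letters say nothing about the order along the rail: go by position.
- post_b: One of the four empty, identical posts on the socket rail: an upright round steel pin 9 mm thick and 16 mm high with a tapered tip, on a black clip 32 by 26 mm. A socket's drive hole drops over it until its foot rests on the clip. The origin is on the pin's axis at the clip's top face, 14 mm above the table (the pin stands on it); z is up, y runs along the rail. The letters say nothing about the order along the rail: go by position.
- post_c: One of the four empty, identical posts on the socket rail: an upright round steel pin 9 mm thick and 16 mm high with a tapered tip, on a black clip 32 by 26 mm. A socket's drive hole drops over it until its foot rests on the clip. The origin is on the pin's axis at the clip's top face, 14 mm above the table (the pin stands on it); z is up, y runs along the rail. The letters say nothing about the order along the rail: go by position.
- post_d: One of the four empty, identical posts on the socket rail: an upright round steel pin 9 mm thick and 16 mm high with a tapered tip, on a black clip 32 by 26 mm. A socket's drive hole drops over it until its foot rests on the clip. The origin is on the pin's axis at the clip's top face, 14 mm above the table (the pin stands on it); z is up, y runs along the rail. The letters say nothing about the order along the rail: go by position.
- largest_socket: The largest socket of the set, 48 mm across and 52 mm tall, fixed on the fifth post at one end of the rail (either end); it stays there. The origin is on its axis at its foot, 14 mm above the table; y runs along the rail. The rail is a low aluminium channel with black end caps, about 320 by 31 mm, fixed to the table; its five posts stand in one straight row about 60 mm apart (52 to 68 mm).
There are look-alikes about, which are no part of the job. What is shaped like the part that bears socket_30_mid but yellow is not meant.

How it is judged:
By the outcome, as a careful person would: the job done as asked, in the order asked, and still so for the second after the job is handed in, with the robot touching nothing.
It also fails if it takes over 104 s, if anything falls off the work surface, if the arm or the gripper's body presses on something with over 40 N, if the wrist force passes 120 N, or if a joint passes its speed limit or range.

## Robot

A 6-joint arm with a two-finger parallel gripper is mounted at the origin on a cart in front of the work surface, level with it; the furniture and walls round the work are solid. World frame = base frame: x ahead of the robot, y to its left, z up, the work surface at z = 0. Lengths are in m, angles in rad, forces in N, time in s.
With the tool pointing down it reaches from about 0.25 to 0.725 m from the base axis. Payload 4 kg.
Tool frame: the origin (TCP) lies at the very end of the fingers, on their centre line; the grasp point (between the pads) lies 19 mm behind it; z points along the fingers, y is the line along which they close (so a half turn about z gives the same grasp; the last joint's range is limited). The gripper opens to 85 mm and grips with 20 to 120 N. Pads are 22 mm wide; open, the fingers measure 114 mm over their backs; the gripper's body (76 mm by 85 mm) begins 54 mm behind the grasp point. The pads swing forward as they close: fully open they stand 13 mm farther back than shut.
Start: joints at [-1.144, 0.241, 0.005, 1.335, 0, 1.571], TCP at [0.207, -0.455, 0.202] pointing down, gripper open.
Joint ranges: [-2.72, 2.72], [-1.05, 1.87], [-1.09, 1.28], [-1.99, 2.15], [-1.42, 1.44], [-3.14, 3.14]. Speed limits (rad/s): [2.79, 2.79, 3.14, 3.14, 3.14, 3.14].

## Interface

Orientations are given as a unit quaternion [x, y, z, w].
In Python, from workcell import bot, vision, workorder, boxes_of gives the robot as it stands.
- The arm moves only by the tool send_rows, never from a script. Its argument "motion" is text: rows parted by semicolons, each of 5 numbers parted by spaces: the closure, from -1 (fully open) to 1 (shut), so that 0 is half open, then the shift along the tool's x, y, z in cm, then the turn about the tool's z in rad. In form: claw x y z twist; .... A call has 1 to 5 rows; each row is the pose to reach, as a shift and turn from the pose commanded when the call began, along the tool's axes at that moment; what a row does not reach only later rows make up. A row lasts 1/10 s, in which the tool goes at most 50 mm and 8.59 degrees, less where a joint would pass 70% of its speed; a pose out of reach is approached as far as the arm can. A call with a gripper value outside its range is refused whole. The fingers move at their own pace and stop on an object; the grip force is fixed at half the most. Time passes only in rows, so rows that repeat a pose let the fingers close. It gives the time, the measured TCP pose, the force, the opening and the grip force at its end, in the units of the state.
- bot.get_obs(): the state, without advancing time (a new reading comes with each control period).
- vision.camera(name): name is "side" or "top" or "wrist"; returns the picture (480x640x3 uint8, red, green, blue); there is no depth.
- vision.camera_model(name): a dict with "fov_y" (degrees; the focal length in pixels is half the picture's height over the tangent of half this angle, whatever the lens; pixels are square), "cx", "cy" (the principal point, pixels), "k1" (the pictures are not rectified: a ray, as slopes to the right and down, at radius r is drawn at 1 + k1 r^2 times it, then the intrinsics apply), "world_from_camera" (4x4, takes a point from camera to world coordinates); the wrist camera has in their place "hand_eye" (4x4, takes a point from camera to tool coordinates, whose origin is the TCP and whose axes are the flange's). Camera axes: x right, y down, z forward; pixel columns grow to the right and rows downward; lengths in m; the calibration is good to about 2 mm. A picture is of the moment at which its call begins: read the wrist's pose just before it. camera_model takes no time and is no camera call.
- workorder.job_done(): hands the job in; it is judged then, once.
Trained networks look in the newest picture that a camera, given by its name, has taken for a name from the list of things; names that differ only in an ending like _2 or _b are one class to them, and where a whole thing is asked for, a point or a joint stands for the part that bears it (a point fixed in the world has none). Each returns a list of dicts, best first, with "conf" (0 to 1); they miss things now and then, are a little off and sometimes report something else, mostly with a low value. They report only what shows in the picture. A call takes as long as a camera call. They do not tell look-alikes from the thing itself.
- boxes_of(camera, target): "rect" ([centre column, centre row, width, height] in pixels, round what is visible of it).
The state is a dict: "clock": time; "joint_pos": joint angles; "joint_vel": joint speeds; "tau": joint torques, N m; "eef_pos": TCP position; "tool_rot": TCP orientation; "ft_force": force on the tool from outside, world axes, zero at the start; "ft_torque": the same for the moment, N m; "grip_width": finger opening in m; "grasp_force": force on a finger pad.
Only numpy, scipy, OpenCV 4.12 (cv2) and the standard library are available. Lean on these libraries where they do the work, as an engineer would, in place of code of your own. Each camera call takes 0.05 s, during which the arm holds its last target. There are 200 camera calls.

## Working session

There is one attempt and no reset: what is moved stays moved. The work goes in short steps, Python scripts to look and compute and a tool call to move; the robot and the scene stay as the last step left them, time stands still between calls to the robot, and variables do not carry over. Pictures are saved under pics/ and viewed, at most 14 in all, crops included, and the job is handed in when it is done.

Besides the shell and the picture viewer there is one more tool, called after "Request:" in YAML: its name, and indented under it one key for each argument. send_rows: Moves the arm, as the interface text tells. Its arguments: {"type":"object","properties":{"motion":{"type":"string"}},"required":["motion"]}

```bash
mkdir -p pics; ls; cat > h.py <<'E'
import numpy as np, cv2
from workcell import bot, vision, workorder, boxes_of
from scipy.spatial.transform import Rotation as R
def pose(o=None):
    o=o or bot.get_obs(); T=np.eye(4); T[:3,:3]=R.from_quat(o['tool_rot']).as_matrix(); T[:3,3]=o['eef_pos']; return T
def cam(name,T=None):
    m=vision.camera_model(name)
    W=np.array(m['world_from_camera']) if name!='wrist' else (pose() if T is None else T)@np.array(m['hand_eye'])
    return m,W
def ray(name,u,v,T=None):
    m,W=cam(name,T); f=240/np.tan(np.radians(m['fov_y'])/2)
    d=np.array([(u-m['cx'])/f,(v-m['cy'])/f]); s=d.copy()
    for _ in range(20): s=d/(1+m['k1']*(s@s))
    return W[:3,3], W[:3,:3]@np.array([s[0],s[1],1])
def at_z(name,u,v,z,T=None):
    o,d=ray(name,u,v,T); return o+d*(z-o[2])/d[2]
def proj(name,p,T=None):
    m,W=cam(name,T); f=240/np.tan(np.radians(m['fov_y'])/2)
    q=np.linalg.inv(W)@np.append(p,1); s=q[:2]/q[2]; s=s*(1+m['k1']*(s@s)); return s*f+[m['cx'],m['cy']]
def tri(rays):
    A=0;b=0
    for o,d in rays:
        d=d/np.linalg.norm(d); P=np.eye(3)-np.outer(d,d); A=A+P; b=b+P@o
    return np.linalg.solve(A,b)
def save(im,n): cv2.imwrite('pics/'+n,cv2.cvtColor(im,cv2.COLOR_RGB2BGR))
E
python3 - <<'E'
from h import *
o=bot.get_obs(); print(o['clock'],o['eef_pos'],o['tool_rot'],o['grip_width'])
for c in ['top','side']:
    save(vision.camera(c),c+'0.png')
    m=vision.camera_model(c); print(c,np.round(np.array(m['world_from_camera'])[:3,3],3),m['fov_y'])
    for t in ['socket_14_mid','socket_19_mid','socket_24_mid','socket_30_mid','post_a','largest_socket']:
        print(t,[(np.round(b['rect']).astype(int).tolist(),round(b['conf'],2)) for b in boxes_of(c,t)])
E
```

```text
pics
0.0 [ 0.20667872 -0.45452553  0.20072257] [ 9.77325027e-01  2.11742105e-01 -2.23600143e-04 -1.01074558e-03] 0.08522956395863099
top [0.456 0.167 1.103] 44.83747712189624
socket_14_mid [([351, 258, 12, 12], 0.63)]
socket_19_mid [([211, 274, 16, 18], 0.58)]
socket_24_mid [([445, 262, 25, 17], 0.86)]
socket_30_mid [([258, 240, 27, 23], 0.76), ([299, 278, 16, 29], 0.69)]
post_a [([333, 195, 18, 19], 0.72), ([430, 207, 17, 21], 0.7), ([367, 201, 10, 17], 0.61), ([399, 204, 13, 16], 0.54)]
largest_socket [([303, 189, 31, 30], 0.75)]
side [ 0.287 -0.644  0.462] 43.20178782148165
socket_14_mid [([302, 283, 8, 27], 0.66)]
socket_19_mid [([255, 216, 17, 13], 0.47)]
socket_24_mid [([333, 349, 27, 46], 0.72)]
socket_30_mid [([298, 231, 22, 30], 0.92), ([266, 259, 24, 36], 0.84)]
post_a [([398, 334, 26, 24], 0.95), ([389, 310, 26, 22], 0.88), ([371, 270, 24, 17], 0.78), ([380, 288, 22, 13], 0.71)]
largest_socket [([367, 240, 30, 36], 0.64)]
```

View pics/top0.png

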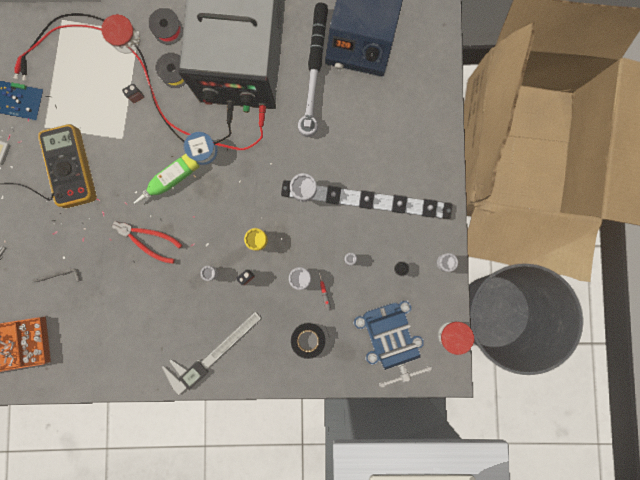

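View pics/side0.png

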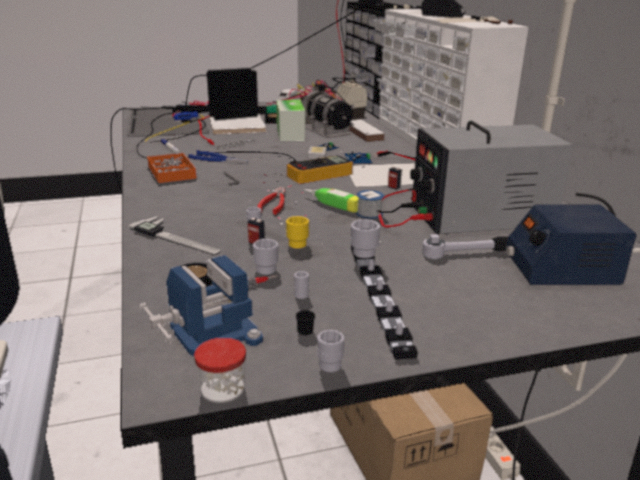

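```bash
python3 - <<'E'
from h import *
import cv2
a=cv2.imread('pics/top0.png')[160:310,190:470]; b=cv2.imread('pics/side0.png')[200:400,230:430]
cv2.imwrite('pics/crop_top.png',cv2.resize(a,(784,420),interpolation=cv2.INTER_CUBIC)); cv2.imwrite('pics/crop_side.png',cv2.resize(b,(600,600),interpolation=cv2.INTER_CUBIC))
pairs={'19':((211,274),(255,216)),'30a':((258,240),(298,231)),'30b':((299,278),(266,259)),'14':((351,258),(302,283)),'24':((445,262),(333,349)),'L':((303,189),(367,240)),
'p1':((333,195),(371,270)),'p2':((367,201),(380,288)),'p3':((399,204),(389,310)),'p4':((430,207),(398,334))}
for k,(t,s) in pairs.items(): print(k,np.round(tri([ray('top',*t),ray('side',*s)]),3),np.round(at_z('top',*t,.02),3))
E
```

```text
19 [0.465 0.379 0.026] [0.462 0.381 0.02 ]
30a [0.526 0.292 0.027] [0.524 0.293 0.02 ]
30b [0.454 0.217 0.018] [0.453 0.217 0.02 ]
14 [0.489 0.12  0.021] [0.488 0.12  0.02 ]
24 [ 0.481 -0.054  0.023] [ 0.479 -0.053  0.02 ]
L [0.62  0.206 0.037] [0.619 0.208 0.02 ]
p1 [0.61  0.151 0.011] [0.607 0.152 0.02 ]
p2 [0.598 0.087 0.014] [0.595 0.088 0.02 ]
p3 [0.59  0.027 0.013] [0.588 0.029 0.02 ]
p4 [ 0.582 -0.03   0.012] [ 0.581 -0.029  0.02 ]
```

View pics/crop_top.png

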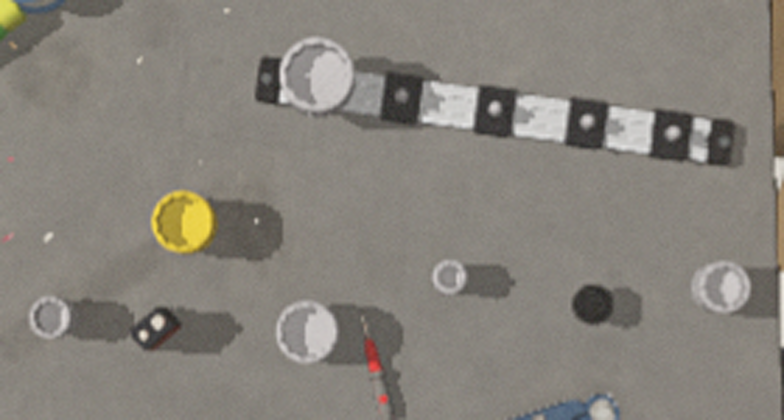

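The candidates for socket_30 are the yellow one at top px (255,239) and the steel one at (300,278). The steel one is meant, since yellow is excluded. The other loose sockets are 19 at (208,272), 14 at (350,258) and 24 at (447,262). The black knob at (401,269) and the black block at (245,277) are clutter. The largest socket is at the +y end (303,187), so the posts take 30, 24, 19, 14 going toward −y.

```bash
cat >> h.py <<'E'
YAW=None
def go(x,y,z,yaw=-0.153):  # yaw = world angle of tool y axis; prints claw-less row in tool axes
    T=pose(); d=T[:3,:3].T@(np.array([x,y,z])-T[:3,3])*100
    a=np.arctan2(T[1,1],T[0,1]); tw=-(yaw-a); tw=(tw+np.pi)%(2*np.pi)-np.pi
    print('row',np.round(d,2),'twist',round(tw,3)); return d,tw
E
python3 - <<'E'
from h import *
m=vision.camera_model('wrist'); print(m['fov_y'],m['cx'],m['cy'],m['k1']); print(np.round(m['hand_eye'],3))
go(0.454,0.217,0.20)
E
```

```text
64.81092632263598 328.4747689159653 232.37753454278294 -0.05738756030344084
[[-0.    -0.959 -0.282  0.071]
 [ 1.    -0.    -0.    -0.001]
 [ 0.    -0.282  0.959 -0.172]
 [ 0.     0.     0.     1.   ]]
row [ 50.31 -50.96   0.16] twist -0.991
```

Request:
send_rows:
  motion: "-1 17 -17 0 0; -1 17 -17 0 0; -1 17 -17 0 0; -1 17 -17 0 0; -1 17 -17 0 0"

```text
clock: 1.2
eef_pos: [0.2916, -0.2278, 0.2018]
tool_rot: [0.977, 0.212, 0.0, 0.0]
ft_force: [0.9, -0.3, -0.7]
grip_width: 0.0854
grasp_force: 0.0
```

Request:
send_rows:
  motion: "-1 17 -17 0 0; -1 17 -17 0 0; -1 17 -17 0 0; -1 17 -17 0 0; -1 17 -17 0 0"

```text
clock: 1.7
eef_pos: [0.3763, -0.0024, 0.202]
tool_rot: [0.977, 0.213, 0.001, 0.0]
ft_force: [0.7, -0.3, 0.1]
grip_width: 0.0853
grasp_force: 0.0
```

Request:
send_rows:
  motion: "-1 16 -17 0 -0.2; -1 16 -17 0 -0.4; -1 16 -17 0 -0.6; -1 16 -17 0 -0.6; -1 16 -17 0 -0.6"

```text
clock: 2.2
eef_pos: [0.4517, 0.2194, 0.2015]
tool_rot: [0.87, 0.493, 0.001, -0.0]
ft_force: [0.6, 0.1, 0.4]
grip_width: 0.0857
grasp_force: 0.0
```

```bash
python3 - <<'E'
from h import *
print(bot.get_obs()['clock'],np.round(pose(),3)); go(0.454,0.217,0.20)
E
```

```text
2.2 [[ 0.513  0.858  0.001  0.452]
 [ 0.858 -0.513  0.001  0.219]
 [ 0.001  0.    -1.     0.202]
 [ 0.     0.     0.     1.   ]]
row [-0.09  0.32  0.15] twist -0.386
```

Request:
send_rows:
  motion: "-1 0 0.3 0 -0.15; -1 0 0.3 0 -0.3; -1 0 0.3 0 -0.386; -1 0 0.3 0 -0.386; -1 0 0.3 0 -0.386"

```text
clock: 2.7
eef_pos: [0.4536, 0.2145, 0.2016]
tool_rot: [0.761, 0.648, 0.0, -0.0]
ft_force: [0.8, 0.1, 0.2]
grip_width: 0.086
grasp_force: 0.0
```

```bash
python3 - <<'E'
from h import *
T=pose(); np.save('T1.npy',T); save(vision.camera('wrist'),'w1.png'); print(np.round(T,3))
for t in ['socket_30_mid','post_a','largest_socket','socket_14_mid']:
    print(t,[(np.round(b['rect']).astype(int).tolist(),round(b['conf'],2)) for b in boxes_of('wrist',t)])
E
```

```text
[[ 0.159  0.987  0.     0.454]
 [ 0.987 -0.159  0.     0.215]
 [ 0.     0.    -1.     0.202]
 [ 0.     0.     0.     1.   ]]
socket_30_mid [([400, 98, 50, 54], 0.8), ([328, 202, 44, 49], 0.6)]
post_a [([484, 292, 37, 25], 0.78), ([490, 234, 40, 28], 0.69)]
largest_socket [([513, 187, 77, 58], 0.62)]
socket_14_mid [([375, 280, 22, 34], 0.86)]
```

View pics/w1.png

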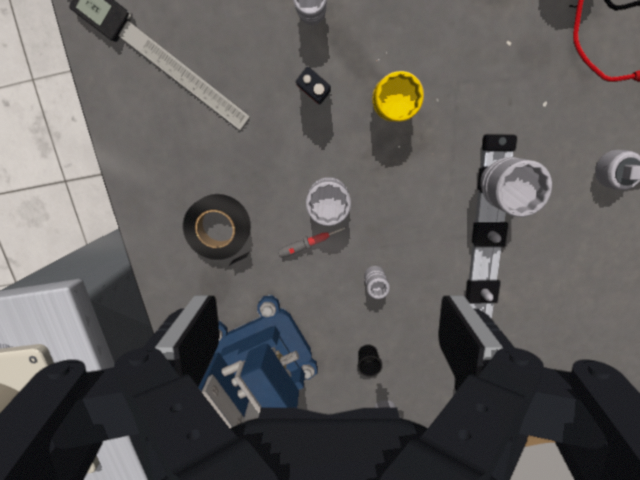

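The wrist view shows the steel 30 mm socket at (328,202), the yellow look-alike at (399,97), the 14 mm socket at (376,282), and posts at (490,234) and (484,292). I'll fit positions with a box model.

```bash
cat >> h.py <<'E'
from scipy.optimize import least_squares
DIM={'14':(.011,.036),'19':(.0135,.039),'24':(.0165,.043),'30':(.020,.047),'L':(.024,.052)}
UR=np.array([0.153,0.988])  # rail dir
def pts(kind,p,z0=0.):
    p=np.asarray(p)
    if kind=='post':
        v=np.array([-UR[1],UR[0]]); P=[[*(p+a*.016*v+b*.013*UR),z] for a in(-1,1) for b in(-1,1) for z in(.006,.014)]
        return np.array(P+[[*p,.030]])
    r,h=DIM[kind]; t=np.linspace(0,2*np.pi,24)
    P=[[p[0]+q*np.cos(a),p[1]+q*np.sin(a),z0+z] for a in t for q,z in((r,h),(r,.017),(r-.004,0))]
    return np.array(P)
def fit(kind,name,rect,T=None,z0=0.):
    rect=np.array(rect,float)
    if kind=='L': z0=.014
    g=at_z(name,rect[0],rect[1],.02,T)[:2]
    def f(p):
        q=np.array([proj(name,x,T) for x in pts(kind,p,z0)]); lo,hi=q.min(0),q.max(0)
        return ((lo+hi)/2-rect[:2])
    s=least_squares(f,g); q=np.array([proj(name,x,T) for x in pts(kind,s.x,z0)])
    return s.x, np.ptp(q,axis=0)
E
python3 - <<'E'
from h import *
T=np.load('T1.npy')
for k,r in [('30',[328,202,44,49]),('14',[375,280,22,34]),('L',[513,187,77,58]),('post',[490,234,40,28]),('post',[484,292,37,25])]:
    x,s=fit(k,'wrist',r,T); print(k,np.round(x,4),np.round(s))
for k,r in {'19':[211,274,16,18],'30':(299,278,16,29),'14':(351,258,12,12),'24':(445,262,25,17),'L':(303,189,31,30)}.items(): print('top',k,np.round(fit(k,'top',r)[0],4))
for r in [(333,195),(367,201),(399,204),(430,207)]: print('top post',np.round(fit('post','top',r)[0],4))
for k,r in {'30':(266,259),'14':(302,283),'24':(333,349),'L':(367,240)}.items(): print('side',k,np.round(fit(k,'side',r)[0],4))
for r in [(371,270),(380,288),(389,310),(398,334)]: print('side post',np.round(fit('post','side',r)[0],4))
go(0.454,.218,.1)
E
```

```text
30 [0.4529 0.2158] [45. 49.]
14 [0.4858 0.1275] [24. 30.]
L [0.6158 0.2072] [75. 61.]
post [0.6089 0.1522] [37. 27.]Traceback (most recent call last):
  File "<stdin>", line 4, in <module>
  File "h.py", line 49, in fit
    s=least_squares(f,g); q=np.array([proj(name,x,T) for x in pts(kind,s.x,z0)])
    return func(*args, **kwargs)
    result = trf(vector_fun.fun, vector_fun.jac, x0, f0, J0, lb, ub, ftol, xtol,
                 gtol, max_nfev, x_scale, loss_function, tr_solver,
                 tr_options.copy(), verbose, callback=callback_wrapped)
    return trf_no_bounds(
        fun, jac, x0, f0, J0, ftol, xtol, gtol, max_nfev, x_scale,
        loss_function, tr_solver, tr_options, verbose, callback=callback)
    J = jac(x)
    self._update_jac()
    ~~~~~~~~~~~~~~~~^^
    self.J = self.jac_wrapped(xp_copy(self.x), f0=self.f)
             ~~~~~~~~~~~~~~~~^^^^^^^^^^^^^^^^^^^^^^^^^^^^
    J, dct = approx_derivative(
             ~~~~~~~~~~~~~~~~~^
        self.fun,
        ^^^^^^^^^
    ...<2 lines>...
        **self.finite_diff_options,
        ^^^^^^^^^^^^^^^^^^^^^^^^^^^
    )
   
[... 340 characters left out ...]
                            ^^^^^^^
    f = np.atleast_1d(self.fun(x, *self.args, **self.kwargs))
                      ~~~~~~~~^^^^^^^^^^^^^^^^^^^^^^^^^^^^^^
    return np.atleast_1d(self.fun(x))
                         ~~~~~~~~^^^
    return self.f(x, *self.args, **self.kwargs)
           ~~~~~~^^^^^^^^^^^^^^^^^^^^^^^^^^^^^^
  File "h.py", line 47, in f
    q=np.array([proj(name,x,T) for x in pts(kind,p,z0)]); lo,hi=q.min(0),q.max(0)
                ~~~~^^^^^^^^^^
  File "h.py", line 18, in proj
    m,W=cam(name,T); f=240/np.tan(np.radians(m['fov_y'])/2)
        ~~~^^^^^^^^
  File "h.py", line 7, in cam
    m=vision.camera_model(name)
ValueError: time passes only in moves, steps and waits
```

```bash
python3 - <<'E'
s=open('h.py').read()
s=s.replace("    m=vision.camera_model(name)\n","    m=model(name)\n").replace("def cam(","import functools\n@functools.cache\ndef model(name): return vision.camera_model(name)\ndef cam(")
open('h.py','w').write(s)
E
python3 - <<'E'
from h import *
T=np.load('T1.npy')
for k,r in [('30',[328,202,44,49]),('14',[375,280,22,34]),('L',[513,187,77,58]),('post',[490,234,40,28]),('post',[484,292,37,25])]:
    x,s=fit(k,'wrist',r,T); print(k,np.round(x,4),np.round(s))
for k,r in {'19':[211,274,16,18],'30':(299,278,16,29),'14':(351,258,12,12),'24':(445,262,25,17),'L':(303,189,31,30)}.items(): print('top',k,np.round(fit(k,'top',r)[0],4))
for r in [(333,195),(367,201),(399,204),(430,207)]: print('top post',np.round(fit('post','top',r)[0],4))
for k,r in {'30':(266,259),'14':(302,283),'24':(333,349),'L':(367,240)}.items(): print('side',k,np.round(fit(k,'side',r)[0],4))
for r in [(371,270),(380,288),(389,310),(398,334)]: print('side post',np.round(fit('post','side',r)[0],4))
go(0.454,.217,.12)
E
```

```text
30 [0.4529 0.2158] [45. 49.]
14 [0.4858 0.1275] [24. 30.]
L [0.6158 0.2072] [75. 61.]
post [0.6089 0.1522] [37. 27.]
post [0.6002 0.0882] [35. 26.]
top 19 [0.4624 0.3789]
top 30 [0.4527 0.2165]
top 14 [0.488  0.1205]
top 24 [ 0.4781 -0.0511]
top L [0.6143 0.2064]
top post [0.6082 0.1517]
top post [0.5958 0.0877]
top post [0.5891 0.0276]
top post [ 0.5824 -0.0303]
side 30 [0.4531 0.2043]
side 14 [0.4905 0.1233]
side 24 [ 0.4831 -0.054 ]
side L [0.6202 0.1988]
side post [0.6089 0.1447]
side post [0.6018 0.0878]
side post [0.5914 0.0268]
side post [ 0.5804 -0.0314]
row [ 0.26 -0.    8.17] twist -0.006
```

Request:
send_rows:
  motion: "-1 0.15 -0.1 3 0; -1 0.15 -0.1 6 0; -1 0.15 -0.1 9 0; -1 0.15 -0.1 9 0"

```text
clock: 3.35
eef_pos: [0.4495, 0.2145, 0.1078]
tool_rot: [0.761, 0.649, -0.004, -0.001]
ft_force: [-0.5, -0.4, 0.9]
grip_width: 0.085
grasp_force: 0.0
```

```bash
cat >> h.py <<'E'
def look(kind,target,guess,name,z0=0.):
    T=pose(); im=vision.camera('wrist'); g=proj('wrist',[*guess,.02],T)
    bs=boxes_of('wrist',target)
    for b in bs:
        if np.hypot(*(np.array(b['rect'][:2])-g))<60:
            x,s=fit(kind,'wrist',b['rect'],T,z0); print(kind,np.round(b['rect'],1),round(b['conf'],2),'xy',np.round(x,4),'modelsize',np.round(s))
    np.save(name+'.npy',T); save(im,name+'.png'); return T,im,bs
def rim(kind,im,T,p,z0=0.):
    """refine the centre: slide the projected top rim to the strongest edge"""
    r,h=DIM[kind]; g=cv2.GaussianBlur(cv2.cvtColor(im,cv2.COLOR_RGB2GRAY),(3,3),0).astype(np.float32)
    G=np.hypot(cv2.Sobel(g,5,1,0),cv2.Sobel(g,5,0,1)); t=np.linspace(0,2*np.pi,72,endpoint=False); best=[]
    for dx in np.arange(-.008,.0081,.0005):
        for dy in np.arange(-.008,.0081,.0005):
            q=np.array([proj('wrist',[p[0]+dx+r*np.cos(a),p[1]+dy+r*np.sin(a),z0+h],T) for a in t],np.float32)
            best.append((cv2.remap(G,q[:,0],q[:,1],cv2.INTER_LINEAR).mean(),p[0]+dx,p[1]+dy))
    best.sort(reverse=True); return np.round(np.mean([b[1:] for b in best[:5]],0),4)
E
python3 - <<'E'
from h import *
T,im,b=look('30','socket_30_mid',(.453,.216),'w2')
print(np.round(T,4)); c=rim('30',im,T,(.453,.216)); print('rim',c)
for z,col in((.047,(0,255,0)),):
    for a in np.linspace(0,6.28,40): cv2.circle(im,tuple(int(v) for v in proj('wrist',[c[0]+.02*np.cos(a),c[1]+.02*np.sin(a),z],T)),0,(0,255,0),-1)
save(cv2.resize(im[100:300,200:460],None,fx=2.5,fy=2.5),'w2c.png'); go(*c,.009)
E
```

```text
30 [335.8 228.8  59.1  67.5] 0.88 xy [0.4535 0.2159] modelsize [62. 68.]
[[ 0.1578  0.9874 -0.0079  0.4495]
 [ 0.9875 -0.1578 -0.0037  0.2145]
 [-0.0049 -0.0072 -1.      0.1078]
 [ 0.      0.      0.      1.    ]]
rim [0.4529 0.2173]
row [1.300e-01 1.000e-02 1.029e+01] twist -0.005
```

View pics/w2c.png

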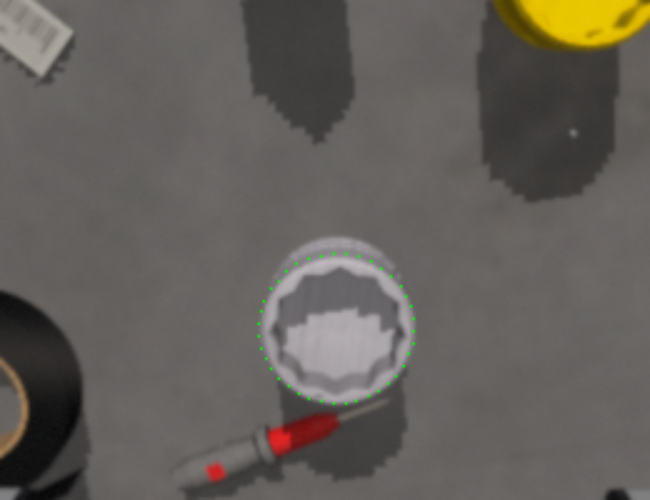

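The crop shows the steel 30 mm socket with the fitted rim (green) right on it. The yellow look-alike is at upper right, and the screwdriver lies clear of the finger paths. Grasping.

Request:
send_rows:
  motion: "-1 0.3 0.35 4 0; -1 0.3 0.35 7 0; -1 0.3 0.35 9 0; -1 0.3 0.35 9.7 0; -1 0.3 0.35 9.7 0"

```text
clock: 3.95
eef_pos: [0.4575, 0.2189, 0.0154]
tool_rot: [0.761, 0.649, 0.0, 0.0]
ft_force: [-0.7, -0.1, 0.4]
grip_width: 0.0855
grasp_force: 0.0
```

```bash
python3 - <<'E'
from h import *
print(np.round(pose(),4));go(.4529,.2173,.009)
E
```

```text
[[ 1.575e-01  9.875e-01  8.000e-04  4.575e-01]
 [ 9.875e-01 -1.575e-01  4.000e-04  2.189e-01]
 [ 5.000e-04  7.000e-04 -1.000e+00  1.540e-02]
 [ 0.000e+00  0.000e+00  0.000e+00  1.000e+00]]
row [-0.23 -0.43  0.64] twist -0.005
```

Request:
send_rows:
  motion: "-1 -0.2 -0.4 0.6 0; -1 -0.2 -0.4 0.6 0; 1 -0.2 -0.4 0.6 0; 1 -0.2 -0.4 0.6 0; 1 -0.2 -0.4 0.6 0"

```text
clock: 4.45
eef_pos: [0.4529, 0.2174, 0.0091]
tool_rot: [0.761, 0.649, 0.0, 0.0]
ft_force: [-0.2, -0.2, 0.4]
grip_width: 0.0438
grasp_force: 0.0
```

Request:
send_rows:
  motion: "1 0 0 0 0; 1 0 0 0 0; 1 0 0 0 0; 1 0 0 0 0; 1 0 0 0 0"

```text
clock: 4.95
eef_pos: [0.4532, 0.2175, 0.0095]
tool_rot: [0.761, 0.649, 0.001, 0.0]
ft_force: [-0.7, -0.1, 6.2]
grip_width: 0.0372
grasp_force: 59.4
```

Request:
send_rows:
  motion: "1 0 0 -2 0; 1 0 0 -5 0; 1 0 0 -9 0; 1 0 0 -9 0; 1 0 0 -9 0"

```text
clock: 5.45
eef_pos: [0.4528, 0.2174, 0.0989]
tool_rot: [0.761, 0.649, 0.001, 0.0]
ft_force: [-0.0, -0.8, -3.6]
grip_width: 0.0368
grasp_force: 60.9
```

```bash
python3 - <<'E'
from h import *
T=pose(); print(np.round(T,4)); im=vision.camera('wrist'); save(im,'w3.png'); np.save('w3.npy',T)
go(.6085,.152,.12)
E
```

```text
[[ 1.573e-01  9.875e-01  1.200e-03  4.528e-01]
 [ 9.875e-01 -1.573e-01  6.000e-04  2.174e-01]
 [ 8.000e-04  1.100e-03 -1.000e+00  9.890e-02]
 [ 0.000e+00  0.000e+00  0.000e+00  1.000e+00]]
row [-3.94 16.5  -2.25] twist -0.005
```

View pics/w3.png

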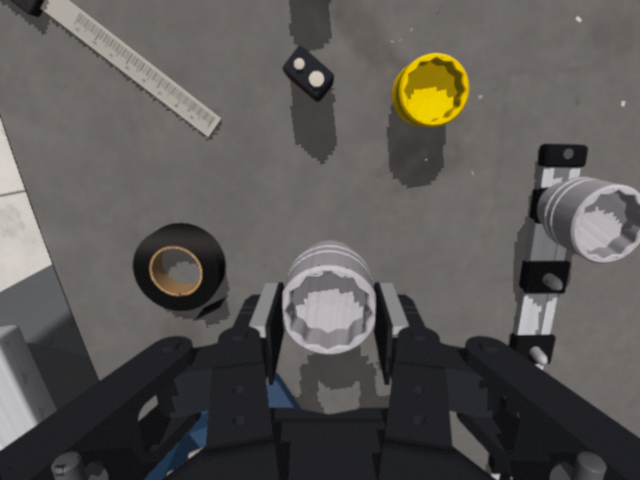

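The 30 mm socket is held upright at (330,300) between the pads. Moving above the nearest post.

Request:
send_rows:
  motion: "1 0 0 -5 0; 1 -1 4 -6 0; 1 -2 9 -6 0; 1 -3 13 -6 0; 1 -4 16.5 -6 0"

```text
clock: 6.0
eef_pos: [0.6096, 0.1505, 0.1556]
tool_rot: [0.761, 0.649, -0.002, -0.001]
ft_force: [-0.0, 1.2, -2.2]
grip_width: 0.0369
grasp_force: 61.5
```

Request:
send_rows:
  motion: "1 0 0 0 0; 1 0 0 0 0; 1 0 0 0 0"

```text
clock: 6.3
eef_pos: [0.6073, 0.1519, 0.1567]
tool_rot: [0.761, 0.649, -0.002, -0.001]
ft_force: [-0.1, 0.5, -1.7]
grip_width: 0.0366
grasp_force: 61.5
```

```bash
cat >> h.py <<'E'
def pin(im,T,p,rng=.008,st=.0005,name='wrist'):
    g=cv2.cvtColor(im,cv2.COLOR_RGB2GRAY).astype(np.float32); v=np.array([-UR[1],UR[0]]); best=[]
    K=4; t=np.linspace(0,2*np.pi,16)
    c0=proj(name,[*p,.02],T).astype(int); x0,y0=c0-60; sub=cv2.resize(g[y0:y0+120,x0:x0+120],None,fx=K,fy=K,interpolation=cv2.INTER_LINEAR)
    to=lambda P:np.round(((np.array([proj(name,x,T) for x in P])-[x0,y0]+.5)*K)).astype(np.int32)
    for dx in np.arange(-rng,rng+1e-9,st):
        for dy in np.arange(-rng,rng+1e-9,st):
            q=np.array([p[0]+dx,p[1]+dy])
            pn=np.zeros(sub.shape,np.uint8); cl=pn.copy()
            P=[[q[0]+r*np.cos(a),q[1]+r*np.sin(a),z] for a in t for r,z in((.0045,.014),(.0045,.027),(.0025,.030))]
            cv2.fillConvexPoly(pn,cv2.convexHull(to(P)),1)
            C=[[*(q+a*.015*v+b*.012*UR),.014] for a,b in((-1,-1),(-1,1),(1,1),(1,-1))]
            cv2.fillConvexPoly(cl,to(C),1); cl[pn>0]=0
            best.append((sub[pn>0].mean()-sub[cl>0].mean(),*q))
    best.sort(reverse=True); r=np.mean([b[1:] for b in best[:4]],0); print('pin',np.round(r,4),'score',round(float(best[0][0]),1)); return r
def draw(im,P,T,col=(0,255,0),name='wrist'):
    for x in P: cv2.circle(im,tuple(int(round(v)) for v in proj(name,x,T)),0,col,-1)
E
python3 - <<'E'
from h import *
T,im,b=look('post','post_a',(.6085,.152),'w4'); print(np.round(T,4))
t=np.linspace(0,6.28,24)
p=pin(im,T,(.6085,.152))
h=rim('30',im,T,T[:2,3]+[0,0],z0=T[2,3]-.0095); print('held rim',h,'tcp',T[:2,3])
draw(im,[[p[0]+.0045*np.cos(a),p[1]+.0045*np.sin(a),z] for a in t for z in(.014,)],T); draw(im,[[*p,.03]],T,(255,0,0))
draw(im,[[h[0]+.02*np.cos(a),h[1]+.02*np.sin(a),T[2,3]-.0095+.047] for a in t],T)
save(cv2.resize(im[130:380,220:480],None,fx=2.3,fy=2.3,interpolation=cv2.INTER_NEAREST),'w4c.png')
E
```

```text
post [331.6 208.2  41.   37.4] 0.68 xy [0.6088 0.1514] modelsize [38. 32.]
[[ 1.568e-01  9.876e-01 -4.200e-03  6.073e-01]
 [ 9.876e-01 -1.568e-01 -7.000e-04  1.519e-01]
 [-1.400e-03 -4.000e-03 -1.000e+00  1.567e-01]
 [ 0.000e+00  0.000e+00  0.000e+00  1.000e+00]]
pin [0.6093 0.1528] score 54.8
held rim [0.6064 0.1521] tcp [0.60731478 0.15188985]
```

View pics/w4c.png

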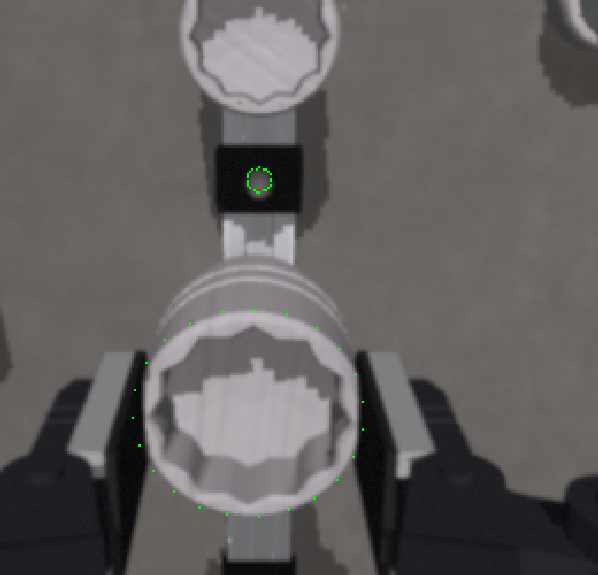

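The crop shows the held 30 mm socket at about (251,413) in the crop and the post pin at (259,182), on the clip's centre. The fitted pin matches. Descending.

```bash
python3 -c "
from h import *
go(.6096,.1525,.046)"
```

```text
row [ 0.05  0.2  11.2 ] twist -0.004
```

Request:
send_rows:
  motion: "1 0 0.2 4 0; 1 0 0.2 8 0; 1 0 0.2 11 0; 1 0 0.2 11 0; 1 0 0.2 11 0"

```text
clock: 6.9
eef_pos: [0.6105, 0.152, 0.0492]
tool_rot: [0.76, 0.649, -0.0, -0.0]
ft_force: [0.4, 0.3, -0.7]
grip_width: 0.0365
grasp_force: 61.5
```

```bash
python3 -c "
from h import *
print(np.round(pose(),4)); go(.6096,.1525,.0235)"
```

```text
[[ 1.563e-01  9.877e-01 -6.000e-04  6.105e-01]
 [ 9.877e-01 -1.563e-01 -1.000e-04  1.520e-01]
 [-2.000e-04 -6.000e-04 -1.000e+00  4.920e-02]
 [ 0.000e+00  0.000e+00  0.000e+00  1.000e+00]]
row [ 0.03 -0.1   2.57] twist -0.004
```

Request:
send_rows:
  motion: "1 0.03 -0.1 0.5 0; 1 0.03 -0.1 0.8 0; 1 0.03 -0.1 1.1 0; 1 0.03 -0.1 1.4 0; 1 0.03 -0.1 1.4 0"

```text
clock: 7.4
eef_pos: [0.6099, 0.1518, 0.0343]
tool_rot: [0.761, 0.649, -0.0, -0.0]
ft_force: [-0.3, 0.3, -2.9]
grip_width: 0.0368
grasp_force: 61.5
```

Request:
send_rows:
  motion: "1 0 0 0.3 0; 1 0 0 0.6 0; 1 0 0 0.9 0; 1 0 0 1.1 0; 1 0 0 1.1 0"

```text
clock: 7.9
eef_pos: [0.61, 0.1519, 0.0236]
tool_rot: [0.761, 0.649, -0.0, -0.0]
ft_force: [-0.7, -0.9, -0.5]
grip_width: 0.0367
grasp_force: 61.7
```

Request:
send_rows:
  motion: "0.3 0 0 0 0; -0.3 0 0 0 0; -1 0 0 0 0; -1 0 0 0 0; -1 0 0 -3 0"

```text
clock: 8.4
eef_pos: [0.6066, 0.151, 0.0496]
tool_rot: [0.761, 0.649, -0.004, -0.002]
ft_force: [-0.5, 0.1, -0.8]
grip_width: 0.0853
grasp_force: 0.0
```

Request:
send_rows:
  motion: "-1 0 0 -5 0; -1 0 0 -10 0; -1 0 0 -12 0; -1 0 0 -12 0; -1 0 0 -12 0"

```text
clock: 8.9
eef_pos: [0.6104, 0.1519, 0.1739]
tool_rot: [0.761, 0.649, 0.0, 0.0]
ft_force: [-0.5, -0.2, -0.0]
grip_width: 0.0855
grasp_force: 0.0
```

```bash
python3 - <<'E'
from h import *
T=pose(); print(np.round(T,4)); im=vision.camera('wrist'); save(im,'w5.png'); np.save('w5.npy',T)
print('rim seated',rim('30',im,T,(.6095,.152),z0=.014))
for q in [(.600,.0885),(.590,.0275)]: pin(im,T,q)
print([(np.round(b['rect']).astype(int).tolist(),round(b['conf'],2)) for b in boxes_of('wrist','post_a')])
go(.480,-.051,.11)
E
```

```text
[[ 1.574e-01  9.875e-01  1.000e-03  6.104e-01]
 [ 9.875e-01 -1.574e-01  3.000e-04  1.519e-01]
 [ 4.000e-04  1.000e-03 -1.000e+00  1.739e-01]
 [ 0.000e+00  0.000e+00  0.000e+00  1.000e+00]]
rim seated [0.6102 0.1524]
pin [0.5994 0.0906] score 79.2
pin [0.5899 0.0296] score 89.6
[([329, 269, 36, 27], 0.97), ([328, 328, 32, 28], 0.83), ([331, 373, 32, 25], 0.7), ([325, 144, 69, 68], 0.56), ([327, 193, 37, 8], 0.52)]
row [-22.04  -9.54   6.23] twist -0.005
```

View pics/w5.png

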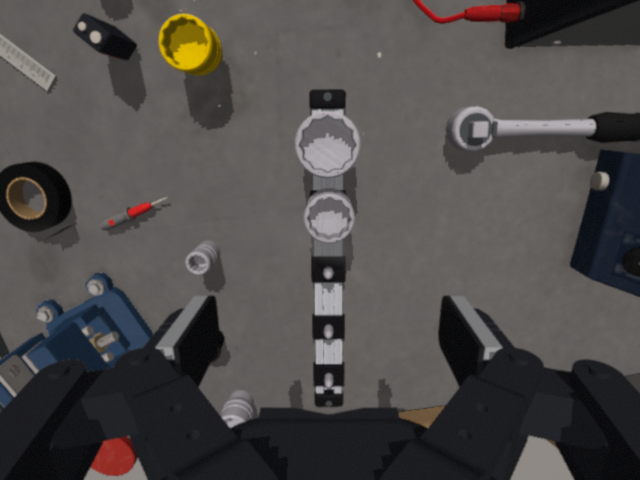

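The 30 mm socket stands seated at (330,215), next to the largest. Now the 24 mm socket.

Request:
send_rows:
  motion: "-1 -4.5 -2 0 0; -1 -9 -4 0 0; -1 -13.5 -6 0 0; -1 -18 -8 0 0; -1 -22 -9.5 0 0"

```text
clock: 9.5
eef_pos: [0.4786, -0.0518, 0.1716]
tool_rot: [0.761, 0.649, -0.002, -0.001]
ft_force: [0.3, -0.8, 0.4]
grip_width: 0.0857
grasp_force: 0.0
```

Request:
send_rows:
  motion: "-1 0 0 3 0; -1 0 0 6 0; -1 0 0 6 0; -1 0 0 6 0; -1 0 0 6 0"

```text
clock: 10.0
eef_pos: [0.4826, -0.0502, 0.1144]
tool_rot: [0.761, 0.649, 0.0, 0.0]
ft_force: [0.3, -0.4, -0.4]
grip_width: 0.0855
grasp_force: 0.0
```

```bash
python3 - <<'E'
from h import *
T,im,b=look('24','socket_24_mid',(.48,-.051),'w6'); c=rim('24',im,T,(.48,-.052)); print('rim',c,np.round(T[:3,3],4)); go(*c,.0085)
E
```

```text
24 [321.9 235.7  45.5  56. ] 0.9 xy [ 0.4769 -0.0548] modelsize [49. 55.]
rim [ 0.4784 -0.0533] [ 0.4826 -0.0502  0.1144]
row [-0.38 -0.43 10.63] twist -0.004
```

Request:
send_rows:
  motion: "-1 -0.4 -0.4 4 0; -1 -0.4 -0.4 8 0; -1 -0.4 -0.4 10 0; -1 -0.4 -0.4 10 0; -1 -0.4 -0.4 10 0"

```text
clock: 10.6
eef_pos: [0.4781, -0.0536, 0.0145]
tool_rot: [0.761, 0.649, 0.0, 0.0]
ft_force: [0.7, -0.3, 1.0]
grip_width: 0.0855
grasp_force: 0.0
```

```bash
python3 -c "
from h import *
go(.4780,-.0535,.0085)"
```

```text
row [ 0.01 -0.01  0.6 ] twist -0.005
```

Request:
send_rows:
  motion: "-1 0 0 0.6 0; -1 0 0 0.6 0; 1 0 0 0.6 0; 1 0 0 0.6 0; 1 0 0 0.6 0"

```text
clock: 11.1
eef_pos: [0.4775, -0.0538, 0.008]
tool_rot: [0.761, 0.649, 0.0, 0.0]
ft_force: [0.2, -0.6, 0.5]
grip_width: 0.0441
grasp_force: 0.0
```

Request:
send_rows:
  motion: "1 0 0 0 0; 1 0 0 0 0; 1 0 0 0 0; 1 0 0 0 0; 1 0 0 0 0"

```text
clock: 11.6
eef_pos: [0.4779, -0.0538, 0.0083]
tool_rot: [0.761, 0.649, 0.001, 0.001]
ft_force: [0.3, 0.7, 5.3]
grip_width: 0.0289
grasp_force: 58.9
```

Request:
send_rows:
  motion: "1 0 0 -2 0; 1 0 0 -6 0; 1 0 0 -10 0; 1 0 0 -14 0; 1 0 0 -15 0"

```text
clock: 12.1
eef_pos: [0.4797, -0.054, 0.1617]
tool_rot: [0.761, 0.649, 0.002, 0.003]
ft_force: [0.7, -0.2, -0.2]
grip_width: 0.0287
grasp_force: 59.7
```

```bash
python3 -c "
from h import *
go(.599,.0895,.158)"
```

```text
row [16.05  9.52  0.45] twist -0.005
```

Request:
send_rows:
  motion: "1 4 2.4 0 0; 1 8 4.8 0 0; 1 12 7.2 0 0; 1 16 9.5 0.2 0; 1 16 9.5 0.2 0"

```text
clock: 12.6
eef_pos: [0.5979, 0.0939, 0.1519]
tool_rot: [0.759, 0.651, -0.0, -0.001]
ft_force: [-1.1, 0.3, -2.2]
grip_width: 0.0288
grasp_force: 59.7
```

Request:
send_rows:
  motion: "1 0 0 0 0; 1 0 0 0 0; 1 0 0 0 0; 1 0 0 0 0; 1 0 0 0 0"

```text
clock: 13.1
eef_pos: [0.596, 0.0885, 0.1562]
tool_rot: [0.761, 0.649, 0.0, 0.0]
ft_force: [-0.3, -0.3, -1.9]
grip_width: 0.0292
grasp_force: 59.7
```

```bash
cat >> h.py <<'E'
def over(kind,guess,dz,name,view=True):
    """dz: TCP height above the held socket's foot"""
    T,im,b=look('post','post_a',guess,name); print('tcp',np.round(T[:3,3],4)); t=np.linspace(0,6.28,24)
    p=pin(im,T,guess); h=rim(kind,im,T,T[:2,3],z0=T[2,3]-dz); print('held',h,'offset from tcp',np.round(h-T[:2,3],4))
    r,H=DIM[kind]
    draw(im,[[p[0]+.0045*np.cos(a),p[1]+.0045*np.sin(a),.014] for a in t],T)
    draw(im,[[h[0]+r*np.cos(a),h[1]+r*np.sin(a),T[2,3]-dz+H] for a in t],T)
    save(cv2.resize(im[130:380,220:480],None,fx=2.3,fy=2.3,interpolation=cv2.INTER_NEAREST),name+'c.png')
    print('target tcp',np.round(T[:2,3]+p-h,4)); return p,h
E
python3 - <<'E'
from h import *
over('24',(.5995,.0895),.0083,'w7')
E
```

```text
post [333.4 209.   35.9  27.8] 0.58 xy [0.5996 0.0873] modelsize [38. 32.]
tcp [0.596  0.0885 0.1562]
pin [0.5995 0.0906] score 90.3
held [0.5944 0.0893] offset from tcp [-0.0016  0.0008]
target tcp [0.6011 0.0898]
```

View pics/w7c.png

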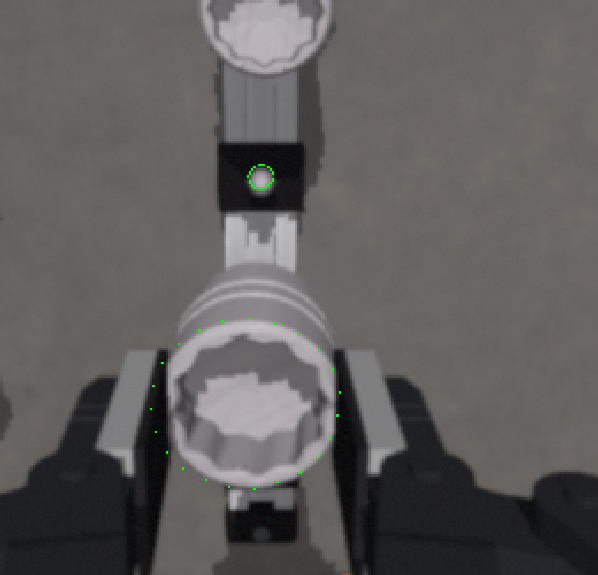

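The held 24 mm socket is centred at crop (252,404), and the pin is at (260,179) on its clip. The drawn rim is a bit too big because the true diameter is about 29 mm. I'll correct for that and descend.

```bash
python3 - <<'E'
s=open('h.py').read()
s=s.replace("r,h=DIM[kind]; g=cv2.Gauss","r0,h=DIM[kind]; g=cv2.Gauss").replace("    for dx in np.arange(-.008,.0081,.0005):\n        for dy in np.arange(-.008,.0081,.0005):\n            q=np.array([proj('wrist',[p[0]+dx+r","    for r,dx in [(r,d) for r in r0-np.arange(0,.0031,.0005) for d in np.arange(-.006,.0061,.0005)]:\n        for dy in np.arange(-.006,.0061,.0005):\n            q=np.array([proj('wrist',[p[0]+dx+r").replace("p[0]+dx,p[1]+dy))\n    best.sort(reverse=True); return","p[0]+dx,p[1]+dy,r))\n    best.sort(reverse=True); print('r',np.mean([b[3] for b in best[:5]])); return").replace("np.mean([b[1:] for b in best[:5]],0),4)","np.mean([b[1:3] for b in best[:5]],0),4)")
open('h.py','w').write(s)
from h import *
im=cv2.cvtColor(cv2.imread('pics/w7.png'),cv2.COLOR_BGR2RGB);T=np.load('w7.npy')
print(rim('24',im,T,T[:2,3],T[2,3]-.0083))
im=cv2.cvtColor(cv2.imread('pics/w4.png'),cv2.COLOR_BGR2RGB);T=np.load('w4.npy')
print(rim('30',im,T,T[:2,3],T[2,3]-.0095),T[:2,3])
go(.600,.0898,.044)
E
```

```text
r 0.014800000000000002
[0.5953 0.0877]
r 0.0193
[0.6069 0.1521] [0.60731478 0.15188985]
row [ 0.16  0.36 11.21] twist -0.006
```

```bash
python3 - <<'E'
from h import *
im=cv2.cvtColor(cv2.imread('pics/w6.png'),cv2.COLOR_BGR2RGB);T=np.load('w6.npy')
print(rim('24',im,T,(.478,-.053),0))
im=cv2.cvtColor(cv2.imread('pics/w7.png'),cv2.COLOR_BGR2RGB);T=np.load('w7.npy')
t=np.linspace(0,6.28,60)
for r,c,col in((.0148,(.5953,.0877),(0,255,0)),(.0148,(.5953,.0889),(255,0,0))):
    draw(im,[[c[0]+r*np.cos(a),c[1]+r*np.sin(a),T[2,3]-.0083+.043] for a in t],T,col)
save(cv2.resize(im[240:360,280:380],None,fx=5,fy=5,interpolation=cv2.INTER_NEAREST),'w7d.png')
E
```

```text
r 0.015100000000000002
[ 0.4782 -0.0543]
```

View pics/w7d.png

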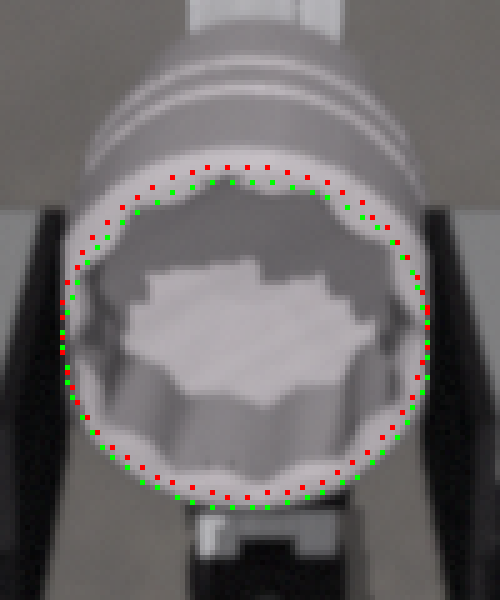

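The red and green fits bracket the rim. Its full height matches 33 mm, and its sides are hidden by the compliant pads. So the held centre is about TCP + (−0.6, +0.8) mm. Descending.

Request:
send_rows:
  motion: "1 0.16 0.36 4 0; 1 0.16 0.36 8 0; 1 0.16 0.36 11 0; 1 0.16 0.36 11 0; 1 0.16 0.36 11 0"

```text
clock: 13.7
eef_pos: [0.5999, 0.0902, 0.0459]
tool_rot: [0.761, 0.649, -0.0, -0.0]
ft_force: [0.3, 0.2, -0.3]
grip_width: 0.0289
grasp_force: 59.7
```

```bash
python3 - <<'E'
s=open('h.py').read()
s=s.replace("r in r0-np.arange(0,.0031,.0005)","r in (r0,)").replace("h=rim(kind,im,T,T[:2,3],z0=T[2,3]-dz)","h=rim(kind,im,T,T[:2,3],z0=T[2,3]-dz); h=T[:2,3]-.0006*T[:2,1]+((h-T[:2,3])@T[:2,0])*T[:2,0]")
open('h.py','w').write(s)
from h import *
go(.6001,.0898,.0335)
E
```

```text
row [-0.04  0.03  1.24] twist -0.005
```

Request:
send_rows:
  motion: "1 0 0 0.4 0; 1 0 0 0.8 0; 1 0 0 1.2 0; 1 0 0 1.2 0; 1 0 0 1.2 0"

```text
clock: 14.2
eef_pos: [0.6, 0.0904, 0.0338]
tool_rot: [0.761, 0.649, 0.0, 0.0]
ft_force: [-0.3, -0.8, -1.8]
grip_width: 0.0293
grasp_force: 59.7
```

Foot at 0.0255, below the pin tip, with no contact force. Seating and releasing.

Request:
send_rows:
  motion: "1 0 0 0.4 0; 1 0 0 0.8 0; 1 0 0 1.1 0; 1 0 0 1.15 0; 1 0 0 1.15 0"

```text
clock: 14.7
eef_pos: [0.5999, 0.0904, 0.0224]
tool_rot: [0.761, 0.649, 0.0, -0.0]
ft_force: [-1.5, 0.3, 1.8]
grip_width: 0.029
grasp_force: 60.4
```

Request:
send_rows:
  motion: "0.3 0 0 0 0; -0.3 0 0 0 0; -1 0 0 0 0; -1 0 0 0 0; -1 0 0 0 0"

```text
clock: 15.2
eef_pos: [0.6001, 0.0903, 0.022]
tool_rot: [0.761, 0.649, 0.0, 0.0]
ft_force: [0.1, 0.0, 0.1]
grip_width: 0.0846
grasp_force: 0.0
```

Request:
send_rows:
  motion: "-1 0 0 -4 0; -1 0 0 -9 0; -1 0 0 -13 0; -1 0 0 -15 0; -1 0 0 -15 0"

```text
clock: 15.7
eef_pos: [0.6027, 0.0907, 0.1767]
tool_rot: [0.761, 0.649, 0.004, 0.002]
ft_force: [1.6, -0.2, 0.6]
grip_width: 0.0854
grasp_force: 0.0
```

```bash
python3 - <<'E'
from h import *
T=pose(); print(np.round(T[:3,3],4)); im=vision.camera('wrist'); save(im,'w8.png'); np.save('w8.npy',T)
print('seated',rim('24',im,T,(.599,.0905),z0=.014)); pin(im,T,(.590,.029))
go(.463,.379,.175)
E
```

```text
[0.6027 0.0907 0.1767]
r 0.0165
seated [0.6011 0.093 ]
pin [0.5901 0.0296] score 84.2
row [ 26.31 -18.19  -0.15] twist -0.005
```

Request:
send_rows:
  motion: "-1 4 -2.8 0 0; -1 8 -5.6 0 0; -1 12 -8.3 0 0; -1 16 -11 0 0; -1 19 -13 0 0"

```text
clock: 16.25
eef_pos: [0.4988, 0.3001, 0.1695]
tool_rot: [0.76, 0.65, -0.002, -0.001]
ft_force: [0.5, 0.9, -0.7]
grip_width: 0.0856
grasp_force: 0.0
```

Request:
send_rows:
  motion: "-1 4 -2.7 0 0; -1 7.3 -5 0 0; -1 7.3 -5 2 0; -1 7.3 -5 5 0; -1 7.3 -5 5 0"

```text
clock: 16.75
eef_pos: [0.4593, 0.3758, 0.1154]
tool_rot: [0.76, 0.65, -0.006, -0.0]
ft_force: [-0.9, -0.0, -0.1]
grip_width: 0.0855
grasp_force: 0.0
```

Request:
send_rows:
  motion: "-1 0 0 0 0; -1 0 0 0 0; -1 0 0 0 0"

```text
clock: 17.05
eef_pos: [0.4646, 0.3786, 0.1235]
tool_rot: [0.761, 0.649, 0.001, 0.0]
ft_force: [-0.3, 1.0, 0.0]
grip_width: 0.0856
grasp_force: 0.0
```

```bash
python3 - <<'E'
from h import *
T,im,b=look('19','socket_19_mid',(.463,.379),'w9'); c=rim('19',im,T,(.463,.379)); print('rim',c,np.round(T[:3,3],4)); go(*c,.0175)
t=np.linspace(0,6.28,40); draw(im,[[c[0]+.0135*np.cos(a),c[1]+.0135*np.sin(a),.039] for a in t],T)
save(cv2.resize(im[100:400,180:480],None,fx=2,fy=2,interpolation=cv2.INTER_NEAREST),'w9c.png')
E
```

```text
19 [328.2 214.4  42.9  45.4] 0.71 xy [0.4653 0.3861] modelsize [38. 43.]
r 0.013500000000000002
rim [0.4651 0.3848] [0.4646 0.3786 0.1235]
row [ 0.6  -0.05 10.59] twist -0.006
```

View pics/w9c.png

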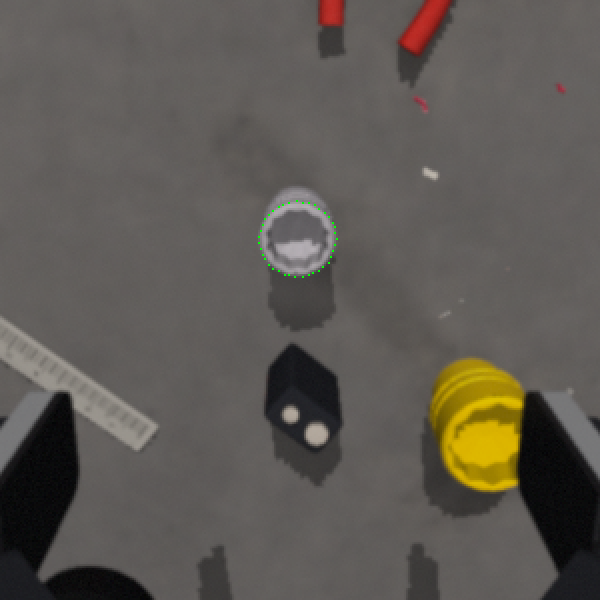

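The steel 19 mm socket is at crop (298,240) with the fitted rim on it, and the black block and yellow socket are clear of the fingers. Grasping.

Request:
send_rows:
  motion: "-1 0.6 0 4 0; -1 0.6 0 8 0; -1 0.6 0 10.5 0; -1 0.6 0 10.5 0; -1 0.6 0 10.5 0"

```text
clock: 17.65
eef_pos: [0.4649, 0.3845, 0.0178]
tool_rot: [0.761, 0.649, 0.0, 0.0]
ft_force: [0.5, 0.3, 0.9]
grip_width: 0.0853
grasp_force: 0.0
```

```bash
python3 -c "
from h import *
go(.4651,.3848,.007)"
```

```text
row [0.03 0.01 1.08] twist -0.005
```

Request:
send_rows:
  motion: "-1 0.03 0 0.8 0; -1 0.03 0 1.1 0; 1 0.03 0 1.1 0; 1 0.03 0 1.1 0; 1 0.03 0 1.1 0"

```text
clock: 18.15
eef_pos: [0.4648, 0.3849, 0.0066]
tool_rot: [0.761, 0.649, 0.0, -0.0]
ft_force: [0.5, -0.2, 0.1]
grip_width: 0.0441
grasp_force: 0.0
```

Request:
send_rows:
  motion: "1 0 0 0 0; 1 0 0 0 0; 1 0 0 0 0; 1 0 0 0 0; 1 0 0 0 0"

```text
clock: 18.65
eef_pos: [0.465, 0.385, 0.0067]
tool_rot: [0.761, 0.649, 0.001, 0.0]
ft_force: [-0.4, -1.1, 5.4]
grip_width: 0.022
grasp_force: 58.9
```

Request:
send_rows:
  motion: "1 0 0 -3 0; 1 0 0 -7 0; 1 0 0 -11 0; 1 0 0 -15 0; 1 0 0 -16 0"

```text
clock: 19.15
eef_pos: [0.4665, 0.3863, 0.1709]
tool_rot: [0.761, 0.649, 0.004, 0.0]
ft_force: [-0.2, 0.8, 0.9]
grip_width: 0.0221
grasp_force: 58.8
```

```bash
python3 -c "
from h import *
go(.590,.029,.158)"
```

```text
row [-33.35  17.81   1.18] twist -0.005
```

Request:
send_rows:
  motion: "1 -4 2.1 0 0; 1 -8 4.3 0 0; 1 -12 6.4 0 0; 1 -16 8.5 0 0; 1 -20 10.7 0 0"

```text
clock: 19.65
eef_pos: [0.5381, 0.1684, 0.1644]
tool_rot: [0.761, 0.649, -0.001, -0.001]
ft_force: [1.0, 0.1, -1.4]
grip_width: 0.0219
grasp_force: 58.9
```

Request:
send_rows:
  motion: "1 -4 2.1 0 0; 1 -8 4.3 0 0; 1 -12 6.4 0.5 0; 1 -13.3 7.1 0.8 0; 1 -13.3 7.1 0.8 0"

```text
clock: 20.15
eef_pos: [0.5872, 0.0253, 0.1557]
tool_rot: [0.762, 0.648, -0.002, -0.001]
ft_force: [0.0, 0.7, -1.7]
grip_width: 0.022
grasp_force: 58.9
```

Request:
send_rows:
  motion: "1 0 0 0 0; 1 0 0 0 0; 1 0 0 0 0; 1 0 0 0 0"

```text
clock: 20.55
eef_pos: [0.5878, 0.0291, 0.1583]
tool_rot: [0.76, 0.65, 0.0, 0.0]
ft_force: [0.1, -0.0, -1.1]
grip_width: 0.0221
grasp_force: 58.9
```

```bash
python3 - <<'E'
from h import *
p,h=over('19',(.590,.0295),.0067,'w10'); T=np.load('w10.npy'); c=T[:2,3]+p-h; go(*c,.044)
E
```

```text
post [331.9 210.2  38.   36.1] 0.76 xy [0.5899 0.0265] modelsize [38. 31.]
tcp [0.5878 0.0291 0.1583]
pin [0.59   0.0296] score 92.8
r 0.013500000000000002
held [0.58720015 0.02907987] offset from tcp [-0.0006 -0.    ]
target tcp [0.5906 0.0296]
row [ 0.14  0.25 11.44] twist -0.004
```

View pics/w10.png

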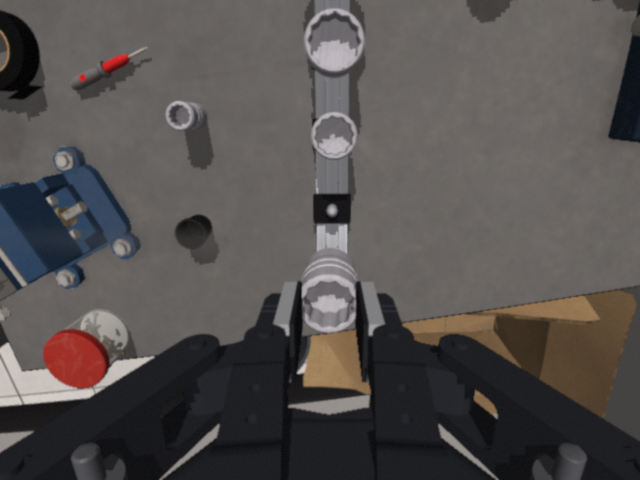

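The view shows the 30 and 24 mm sockets seated at (334,40) and (334,135), the target pin at (332,210), and the 19 mm socket held straight. Descending.

Request:
send_rows:
  motion: "1 0.1 0.25 4 0; 1 0.1 0.25 8 0; 1 0.1 0.25 11.2 0; 1 0.1 0.25 11.2 0; 1 0.1 0.25 11.2 0"

```text
clock: 21.15
eef_pos: [0.5905, 0.0286, 0.0464]
tool_rot: [0.761, 0.649, -0.0, -0.0]
ft_force: [-0.4, 0.1, 0.7]
grip_width: 0.0218
grasp_force: 59.0
```

```bash
python3 -c "
from h import *
go(.5905,.0296,.032)"
```

```text
row [ 0.1  -0.01  1.44] twist -0.005
```

Request:
send_rows:
  motion: "1 0.1 0 0.4 0; 1 0.1 0 0.8 0; 1 0.1 0 1.2 0; 1 0.1 0 1.4 0; 1 0.1 0 1.4 0"

```text
clock: 21.65
eef_pos: [0.5905, 0.0293, 0.032]
tool_rot: [0.761, 0.649, -0.0, -0.0]
ft_force: [0.0, -0.3, -0.9]
grip_width: 0.0218
grasp_force: 59.0
```

Request:
send_rows:
  motion: "1 0 0 0.4 0; 1 0 0 0.8 0; 1 0 0 1.1 0; 1 0 0 1.13 0; 1 0 0 1.13 0"

```text
clock: 22.15
eef_pos: [0.5907, 0.0294, 0.0208]
tool_rot: [0.761, 0.649, -0.0, -0.0]
ft_force: [-0.1, -0.1, 0.8]
grip_width: 0.0219
grasp_force: 59.5
```

Request:
send_rows:
  motion: "0.3 0 0 0 0; -0.3 0 0 0 0; -1 0 0 0 0; -1 0 0 0 0; -1 0 0 0 0"

```text
clock: 22.65
eef_pos: [0.5907, 0.0293, 0.0208]
tool_rot: [0.761, 0.649, -0.0, -0.0]
ft_force: [-0.4, -0.8, 0.3]
grip_width: 0.0846
grasp_force: 0.0
```

Request:
send_rows:
  motion: "-1 0 0 -4 0; -1 0 0 -9 0; -1 0 0 -13 0; -1 0 0 -15 0; -1 0 0 -15 0"

```text
clock: 23.15
eef_pos: [0.5935, 0.0295, 0.1753]
tool_rot: [0.761, 0.649, 0.003, 0.003]
ft_force: [-0.0, 0.2, 0.0]
grip_width: 0.0854
grasp_force: 0.0
```

```bash
python3 - <<'E'
from h import *
go(.487,.122,.17)
E
```

```text
row [  7.46 -11.97   0.44] twist -0.005
```

Request:
send_rows:
  motion: "-1 2.5 -4 0 0; -1 5 -8 0 0; -1 7.5 -12 0 0; -1 7.5 -12 3 0; -1 7.5 -12 5 0"

```text
clock: 23.65
eef_pos: [0.4818, 0.1231, 0.1187]
tool_rot: [0.76, 0.65, -0.001, -0.0]
ft_force: [0.3, -0.6, -1.0]
grip_width: 0.0856
grasp_force: 0.0
```

Request:
send_rows:
  motion: "-1 0 0 0 0; -1 0 0 0 0; -1 0 0 0 0; -1 0 0 0 0"

```text
clock: 24.05
eef_pos: [0.485, 0.1222, 0.1217]
tool_rot: [0.761, 0.649, 0.001, 0.0]
ft_force: [-0.0, -0.4, -0.9]
grip_width: 0.0854
grasp_force: 0.0
```

```bash
python3 - <<'E'
from h import *
T,im,b=look('14','socket_14_mid',(.487,.123),'w11'); c=rim('14',im,T,(.487,.124)); print('rim',c,np.round(T[:3,3],4)); go(*c,.016)
t=np.linspace(0,6.28,40); draw(im,[[c[0]+.011*np.cos(a),c[1]+.011*np.sin(a),.036] for a in t],T)
save(cv2.resize(im[100:400,180:480],None,fx=2,fy=2,interpolation=cv2.INTER_NEAREST),'w11c.png')
E
```

```text
14 [333.4 219.2  30.2  43.8] 0.77 xy [0.4887 0.1254] modelsize [31. 36.]
r 0.011
rim [0.4876 0.1238] [0.485  0.1222 0.1217]
row [ 0.19  0.23 10.55] twist -0.006
```

View pics/w11c.png

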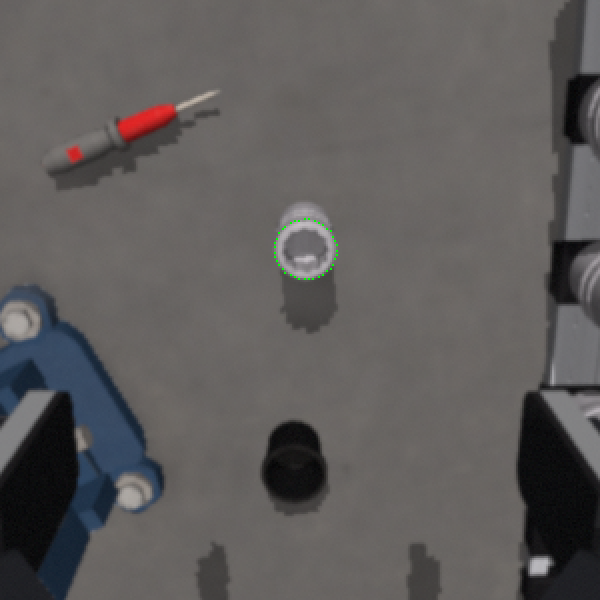

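The 14 mm socket is at crop (305,248) with the rim fitted. The vise and black knob are clear. Grasping.

Request:
send_rows:
  motion: "-1 0.2 0.2 4 0; -1 0.2 0.2 8 0; -1 0.2 0.2 10.5 0; -1 0.2 0.2 10.5 0; -1 0.2 0.2 10.5 0"

```text
clock: 24.65
eef_pos: [0.4867, 0.1239, 0.0163]
tool_rot: [0.761, 0.649, 0.0, 0.0]
ft_force: [0.3, -0.0, 0.2]
grip_width: 0.0852
grasp_force: 0.0
```

```bash
python3 -c "
from h import *
go(.4876,.1238,.006)"
```

```text
row [0.   0.09 1.03] twist -0.005
```

Request:
send_rows:
  motion: "-1 0 0.1 0.8 0; -1 0 0.1 1 0; 1 0 0.1 1 0; 1 0 0.1 1 0; 1 0 0.1 1 0"

```text
clock: 25.15
eef_pos: [0.4876, 0.1238, 0.0063]
tool_rot: [0.761, 0.649, 0.0, 0.0]
ft_force: [0.5, 0.5, -0.2]
grip_width: 0.0437
grasp_force: 0.0
```

Request:
send_rows:
  motion: "1 0 0 0 0; 1 0 0 0 0; 1 0 0 0 0; 1 0 0 0 0; 1 0 0 0 0"

```text
clock: 25.65
eef_pos: [0.4905, 0.1241, 0.0077]
tool_rot: [0.761, 0.649, 0.003, 0.002]
ft_force: [2.6, -0.3, 5.7]
grip_width: 0.0001
grasp_force: 2.8
```

Request:
send_rows:
  motion: "1 0 0 -3 0; 1 0 0 -7 0; 1 0 0 -11 0; 1 0 0 -15 0; 1 0 0 -16 0"

```text
clock: 26.15
eef_pos: [0.4902, 0.1245, 0.1709]
tool_rot: [0.761, 0.649, 0.004, 0.002]
ft_force: [0.4, -0.5, -0.6]
grip_width: -0.0
grasp_force: 0.0
```

```bash
python3 -c "
from h import *
go(.581,-.03,.158)"
```

```text
row [-13.84  11.39   1.33] twist -0.005
```

The grip missed. Looking again.

```bash
python3 - <<'E'
from h import *
T=pose(); print(np.round(T,4)); im=vision.camera('wrist'); save(im,'w12.png'); np.save('w12.npy',T)
for t in ['socket_14_mid','socket_19_mid']: print(t,[(np.round(b['rect']).astype(int).tolist(),round(b['conf'],2)) for b in boxes_of('wrist',t)])
E
```

```text
[[ 0.1573  0.9875  0.0087  0.4902]
 [ 0.9875 -0.1574  0.0022  0.1245]
 [ 0.0036  0.0082 -1.      0.1709]
 [ 0.      0.      0.      1.    ]]
socket_14_mid [([324, 210, 26, 37], 0.9)]
socket_19_mid [([454, 295, 42, 44], 0.56)]
```

View pics/w12.png

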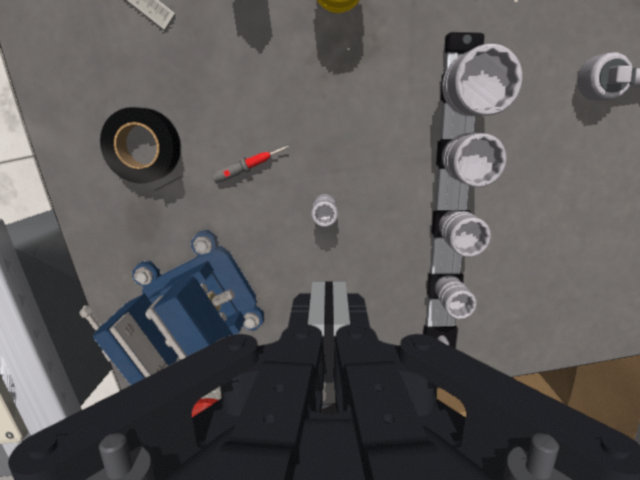

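The 14 mm socket still stands upright at (324,210), and the 30, 24 and 19 mm sockets are seated on the rail. Refitting its position.

```bash
python3 - <<'E'
from h import *
im=cv2.cvtColor(cv2.imread('pics/w12.png'),cv2.COLOR_BGR2RGB);T=np.load('w12.npy')
print(fit('14','wrist',[324,210,26,37],T), rim('14',im,T,(.487,.124)))
E
```

```text
r 0.011
(array([0.48705722, 0.12462306]), array([26.27277917, 29.88159545])) [0.4869 0.1237]
```

Request:
send_rows:
  motion: "-1 0 0 3 0; -1 0 0 5 0; -1 0 0 5 0; -1 0 0 5 0; -1 0 0 5 0"

```text
clock: 26.8
eef_pos: [0.4876, 0.1239, 0.116]
tool_rot: [0.761, 0.649, 0.0, 0.0]
ft_force: [0.3, -0.2, -0.1]
grip_width: 0.0723
grasp_force: 0.0
```

```bash
python3 - <<'E'
from h import *
T,im,b=look('14','socket_14_mid',(.487,.128),'w13'); 
for g in ((.487,.124),(.487,.131)): c=rim('14',im,T,g); print('rim',c)
print(np.round(T[:3,3],4)); go(*c,.02)
E
```

```text
14 [326.3 224.6  33.4  44.8] 0.72 xy [0.4857 0.1253] modelsize [32. 36.]
r 0.011
rim [0.4871 0.1238]
r 0.011
rim [0.4872 0.1251]
[0.4876 0.1239 0.116 ]
row [ 0.09 -0.12  9.66] twist -0.005
```

The socket hasn't moved: it is at (0.487, 0.124). The narrow neck probably slipped out of a full-force, low grip. I'll grip higher and close only to about 19 mm.

Request:
send_rows:
  motion: "-1 0 0 4 0; -1 0 0 8 0; -1 0 0 9.6 0; -1 0 0 9.6 0; -1 0 0 9.6 0"

```text
clock: 27.4
eef_pos: [0.4882, 0.124, 0.0207]
tool_rot: [0.761, 0.649, 0.001, 0.0]
ft_force: [-0.9, 0.6, -0.7]
grip_width: 0.0852
grasp_force: 0.0
```

```bash
python3 -c "
from h import *
go(.4872,.1240,.0105)"
```

```text
row [-0.02 -0.1   1.02] twist -0.005
```

Request:
send_rows:
  motion: "-1 0 -0.1 0.8 0; -1 0 -0.1 1 0; 0.3 0 -0.1 1 0; 0.3 0 -0.1 1 0; 0.3 0 -0.1 1 0"

```text
clock: 27.9
eef_pos: [0.4867, 0.124, 0.0102]
tool_rot: [0.761, 0.649, 0.0, 0.0]
ft_force: [-0.2, 0.2, 0.2]
grip_width: 0.044
grasp_force: 0.0
```

Request:
send_rows:
  motion: "0.45 0 0 0 0; 0.55 0 0 0 0; 0.55 0 0 0 0; 0.55 0 0 0 0; 0.55 0 0 0 0"

```text
clock: 28.4
eef_pos: [0.4863, 0.1239, 0.0098]
tool_rot: [0.761, 0.649, -0.0, -0.0]
ft_force: [-0.5, -0.2, -0.1]
grip_width: 0.0191
grasp_force: 0.0
```

Request:
send_rows:
  motion: "0.6 0 0 0 0; 0.6 0 0 0 0; 0.6 0 0 0 0"

```text
clock: 28.7
eef_pos: [0.4863, 0.124, 0.0098]
tool_rot: [0.761, 0.649, -0.0, -0.0]
ft_force: [-0.4, 0.1, 1.1]
grip_width: 0.0167
grasp_force: 0.0
```

Request:
send_rows:
  motion: "0.65 0 0 0 0; 0.65 0 0 0 0; 0.65 0 0 0 0"

```text
clock: 29.0
eef_pos: [0.4863, 0.1239, 0.0098]
tool_rot: [0.761, 0.649, -0.0, -0.0]
ft_force: [0.2, -0.2, -0.4]
grip_width: 0.0152
grasp_force: 0.0
```

```bash
python3 - <<'E'
from h import *
T,im,b=look('14','socket_14_mid',(.487,.124),'w14'); print([(np.round(x['rect']).tolist(),round(x['conf'],2)) for x in b])
print('proj pos top/foot at tcp',proj('wrist',[.487,.124,.036],T),proj('wrist',[.487,.124,0],T), 'rim',rim('14',im,T,(.487,.124)))
# gray rows across the pads at rim height
for z in(.036,.030):
  u,v=proj('wrist',[.487,.124,z],T).astype(int); print(v,im[v,u-40:u+41:2].mean(1).astype(int).tolist())
s=vision.camera('side'); save(s,'s14.png'); print(proj('side',[.487,.124,.018]),[(np.round(x['rect']).tolist(),round(x['conf'],2)) for x in boxes_of('side','socket_14_mid')])
E
```

```text
[]
r 0.011
proj pos top/foot at tcp [331.51445565 297.65125809] [330.93299027 266.44314857] rim [0.4857 0.1241]
297 [127, 129, 130, 130, 130, 129, 103, 30, 25, 16, 93, 98, 91, 64, 77, 102, 116, 145, 151, 150, 149, 171, 179, 181, 181, 125, 86, 87, 35, 19, 27, 67, 127, 129, 130, 129, 129, 129, 110, 38, 33]
291 [116, 128, 130, 129, 130, 129, 122, 55, 24, 19, 91, 150, 106, 93, 99, 102, 107, 109, 107, 106, 105, 107, 104, 104, 103, 105, 106, 105, 47, 23, 30, 99, 129, 129, 130, 130, 129, 127, 104, 101, 102]
[299.58900489 283.71467229] [([301.0, 285.0, 14.0, 29.0], 0.55)]
```

Request:
send_rows:
  motion: "0.7 0 0 0 0; 0.7 0 0 0 0; 0.7 0 0 0 0"

```text
clock: 29.5
eef_pos: [0.4863, 0.1239, 0.0098]
tool_rot: [0.761, 0.649, 0.0, -0.0]
ft_force: [0.5, 0.3, -0.5]
grip_width: 0.0128
grasp_force: 0.0
```

Request:
send_rows:
  motion: "0.76 0 0 0 0; 0.76 0 0 0 0; 0.76 0 0 0 0"

```text
clock: 29.8
eef_pos: [0.4863, 0.1239, 0.0098]
tool_rot: [0.761, 0.649, -0.0, -0.0]
ft_force: [0.5, -0.3, -0.3]
grip_width: 0.0106
grasp_force: 0.0
```

```bash
python3 - <<'E'
from h import *
T,im,b=look('14','socket_14_mid',(.487,.124),'w15'); print(np.round(T[:3,3],4),[(np.round(x['rect']).tolist(),round(x['conf'],2)) for x in b])
for v in (262,270,280,291,297,305,315): print(v,im[v,290:372:2].mean(1).astype(int).tolist())
E
```

```text
14 [330.1 285.3  49.1  77.4] 0.63 xy [0.4866 0.125 ] modelsize [52. 67.]
[0.4863 0.1239 0.0098] [([330.0, 285.0, 49.0, 77.0], 0.63)]
262 [100, 99, 99, 99, 99, 99, 99, 98, 99, 97, 97, 100, 114, 123, 142, 163, 154, 143, 138, 138, 140, 139, 137, 133, 135, 141, 159, 160, 127, 109, 98, 97, 100, 99, 98, 100, 99, 100, 100, 99, 99]
270 [97, 98, 98, 98, 98, 99, 97, 99, 98, 99, 105, 130, 133, 162, 133, 128, 131, 137, 138, 139, 136, 139, 138, 133, 131, 129, 128, 127, 148, 147, 118, 117, 96, 98, 98, 99, 100, 100, 100, 101, 102]
280 [99, 99, 97, 99, 100, 102, 103, 103, 102, 105, 108, 100, 103, 147, 178, 183, 185, 186, 183, 177, 167, 173, 176, 174, 175, 176, 160, 159, 164, 138, 113, 105, 111, 106, 105, 104, 103, 104, 104, 104, 103]
291 [98, 97, 97, 100, 125, 130, 130, 129, 129, 128, 116, 32, 26, 54, 99, 101, 104, 108, 109, 105, 107, 106, 104, 104, 104, 95, 33, 27, 71, 129, 130, 130, 130, 130, 128, 114, 98, 99, 100, 100, 100]
297 [33, 31, 33, 90, 129, 129, 130, 130, 129, 130, 76, 28, 22, 33, 66, 94, 106, 137, 148, 152, 149, 155, 180, 179, 184, 161, 28, 28, 44, 120, 130, 129, 130, 129, 130, 117, 48, 32, 32, 31, 32]
305 [40, 41, 74, 128, 129, 129, 130, 129, 130, 121, 47, 27, 16, 36, 68, 109, 105, 118, 138, 136, 131, 130, 126, 126, 134, 120, 26, 26, 30, 89, 130, 129, 130, 129, 128, 129, 111, 44, 41, 41, 39]
315 [34, 63, 125, 130, 129, 129, 130, 130, 129, 85, 30, 26, 15, 51, 97, 120, 172, 185, 190, 189, 181, 162, 157, 174, 167, 91, 20, 22, 26, 49, 122, 129, 129, 129, 129, 128, 128, 103, 37, 31, 33]
```

```bash
python3 - <<'E'
from h import *
T=np.eye(4)
for x in(.011,0,-.011):
  for z in(0,-.02,-.04): print(x,z,np.round(proj('wrist',[x,.0055,z],T)), end=' ; ')
T=np.load('w15.npy'); print(); print(np.round(proj('wrist',[.487,.124,.036],T)))
im=cv2.imread('pics/w12.png').mean(2).astype(int)
for v in range(264,300,4): print(v,im[v,300:360:4].tolist())
im=cv2.imread('pics/w15.png').mean(2).astype(int)
print('w15 col 300-308:',im[260:330:3,304].tolist())
E
```

```text
0.011 0 [341. 253.] ; 0.011 -0.02 [343. 268.] ; 0.011 -0.04 [345. 288.] ; 0 0 [341. 274.] ; 0 -0.02 [342. 292.] ; 0 -0.04 [344. 314.] ; -0.011 0 [341. 294.] ; -0.011 -0.02 [342. 314.] ; -0.011 -0.04 [344. 338.] ; 
[332. 298.]
264 [108, 110, 108, 106, 105, 109, 109, 108, 106, 108, 109, 110, 108, 107, 108]
268 [105, 106, 108, 106, 106, 107, 107, 106, 106, 107, 110, 110, 109, 110, 108]
272 [106, 106, 108, 109, 110, 108, 106, 107, 108, 107, 107, 108, 108, 108, 109]
276 [107, 107, 109, 111, 110, 108, 106, 106, 110, 108, 108, 107, 108, 109, 110]
280 [107, 108, 112, 110, 110, 110, 105, 98, 100, 109, 108, 108, 110, 110, 110]
284 [105, 107, 108, 131, 137, 138, 117, 29, 70, 137, 136, 135, 111, 110, 107]
288 [108, 109, 108, 133, 136, 136, 106, 27, 62, 137, 137, 137, 112, 110, 108]
292 [97, 96, 94, 136, 137, 137, 106, 32, 61, 137, 138, 137, 100, 98, 95]
296 [35, 35, 35, 136, 138, 137, 95, 28, 51, 138, 137, 136, 42, 36, 33]
w15 col 300-308: [98, 99, 98, 98, 98, 100, 99, 114, 128, 129, 129, 130, 129, 130, 130, 129, 130, 129, 129, 130, 129, 141, 164, 123]
```

The pixel evidence explains the miss. The visible pads start about 30 mm behind the nominal TCP. The big sockets were held by their top edge, and the 14 mm socket (36 mm tall) was never touched. I'll open and go lower in guarded steps, watching the force.

Request:
send_rows:
  motion: "0 0 0 0 0; 0 0 0 0 0; 0 0 0 0.4 0; 0 0 0 0.8 0; 0 0 0 0.8 0"

```text
clock: 30.4
eef_pos: [0.4856, 0.1238, 0.001]
tool_rot: [0.761, 0.649, -0.001, -0.0]
ft_force: [-0.1, 0.1, 0.2]
grip_width: 0.0427
grasp_force: 0.0
```

Request:
send_rows:
  motion: "0 0 0 0.3 0; 0 0 0 0.6 0; 0 0 0 0.6 0"

```text
clock: 30.7
eef_pos: [0.4859, 0.1238, -0.0047]
tool_rot: [0.761, 0.649, -0.0, -0.0]
ft_force: [0.0, -0.2, -0.2]
grip_width: 0.0429
grasp_force: 0.0
```

Request:
send_rows:
  motion: "0.3 0 0 0 0; 0.3 0 0 0 0; 0.45 0 0 0 0; 0.6 0 0 0 0; 0.6 0 0 0 0"

```text
clock: 31.2
eef_pos: [0.4867, 0.124, -0.0038]
tool_rot: [0.761, 0.649, 0.0, 0.0]
ft_force: [-0.1, -0.9, 3.0]
grip_width: 0.0189
grasp_force: 58.5
```

Confirmed: at nominal z = −0.004 there is no table contact and the socket is now gripped. I'll go a bit lower for a firmer grip.

Request:
send_rows:
  motion: "0 0 0 0 0; 0 0 0 0 0; 0 0 0 0.4 0; 0 0 0 0.7 0; 0 0 0 0.7 0"

```text
clock: 31.7
eef_pos: [0.4856, 0.1238, -0.012]
tool_rot: [0.761, 0.649, -0.001, -0.0]
ft_force: [0.1, 0.4, -0.2]
grip_width: 0.0427
grasp_force: 0.0
```

Request:
send_rows:
  motion: "0.3 0 0 0 0; 0.45 0 0 0 0; 0.6 0 0 0 0; 1 0 0 0 0; 1 0 0 0 0"

```text
clock: 32.2
eef_pos: [0.4866, 0.124, -0.0109]
tool_rot: [0.761, 0.649, 0.0, 0.0]
ft_force: [-0.6, 0.3, 1.7]
grip_width: 0.0198
grasp_force: 58.6
```

```bash
python3 - <<'E'
from h import *
o=bot.get_obs(); print(o['grip_width'],o['grasp_force'],o['eef_pos'])
T,im,b=look('14','socket_14_mid',(.487,.124),'w16'); print(rim('14',im,T,(.487,.124)))
E
```

```text
0.01983859882930721 58.63084316253662 [ 0.48660964  0.12400828 -0.01094576]
14 [328.6 305.3  51.   84.4] 0.96 xy [0.4863 0.1257] modelsize [59. 79.]
r 0.011
[0.4856 0.1243]
```

Request:
send_rows:
  motion: "1 0 0 -3 0; 1 0 0 -7 0; 1 0 0 -11 0; 1 0 0 -15 0; 1 0 0 -16 0"

```text
clock: 32.8
eef_pos: [0.4891, 0.1247, 0.1535]
tool_rot: [0.761, 0.649, 0.004, 0.002]
ft_force: [1.5, -0.9, -0.7]
grip_width: 0.0196
grasp_force: 58.9
```

Request:
send_rows:
  motion: "1 -4.6 3.8 0 0; 1 -9.2 7.6 0 0; 1 -13.8 11.5 0 0; 1 -13.8 11.5 0 0; 1 -13.8 11.5 0 0"

```text
clock: 33.3
eef_pos: [0.5793, -0.0342, 0.1471]
tool_rot: [0.762, 0.647, -0.001, 0.0]
ft_force: [-0.8, 0.5, -0.9]
grip_width: 0.0195
grasp_force: 58.9
```

Request:
send_rows:
  motion: "1 0 0 0 0; 1 0 0 0 0; 1 0 0 0 0; 1 0 0 0 0"

```text
clock: 33.7
eef_pos: [0.5778, -0.0293, 0.1489]
tool_rot: [0.76, 0.65, -0.0, -0.0]
ft_force: [0.6, 0.5, -0.7]
grip_width: 0.0199
grasp_force: 58.9
```

```bash
python3 - <<'E'
from h import *
p,h=over('14',(.5815,-.030),-.0109,'w17'); T=np.load('w17.npy'); c=T[:2,3]+p-h; go(*c,.026)
E
```

```text
post [336.9 206.9  40.4  33.3] 0.8 xy [ 0.5846 -0.0276] modelsize [39. 32.]
tcp [ 0.5778 -0.0293  0.1489]
pin [ 0.5812 -0.0267] score 92.5
r 0.011
held [ 0.5775095  -0.02718574] offset from tcp [-0.0003  0.0021]
target tcp [ 0.5815 -0.0289]
row [ 0.12  0.33 12.31] twist -0.004
```

```bash
python3 - <<'E'
from h import *
a=cv2.imread('pics/w16.png',0); b=cv2.imread('pics/w17.png',0)
T=np.load('w16.npy'); u,v=proj('wrist',[.4863,.1243,.036],T).astype(int); print(u,v)
t=a[v-22:v+22,u-22:u+22]; r=cv2.matchTemplate(b[v-50:v+50,u-50:u+50],t,cv2.TM_CCOEFF_NORMED); _,s,_,loc=cv2.minMaxLoc(r); print('shift px',np.array(loc)-28,s)
im=cv2.cvtColor(cv2.imread('pics/w17.png'),cv2.COLOR_BGR2RGB);T=np.load('w17.npy')
print('rim',rim('14',im,T,(.5775,-.029),T[2,3]+.0109), pin(im,T,(.5815,-.030),rng=.006,st=.0004))
print([np.round(x,4) for x in [fit('14','wrist',boxx['rect'],T,T[2,3]+.0109)[0] for boxx in boxes_of('wrist','socket_14_mid')]])
E
```

```text
329 322
shift px [0 0] 0.9504567980766296
r 0.011
pin [ 0.5811 -0.0269] score 92.7
rim [ 0.5782 -0.026 ] [ 0.5811 -0.0269]
[array([ 0.5774, -0.0277]), array([0.5896, 0.0367])]
```

```bash
python3 -c "
from h import *
go(.5816,-.0275,.026)"
```

```text
row [ 0.28  0.31 12.3 ] twist -0.004
```

Request:
send_rows:
  motion: "1 0.28 0.35 4 0; 1 0.28 0.35 8 0; 1 0.28 0.35 12 0; 1 0.28 0.35 12 0; 1 0.28 0.35 12 0"

```text
clock: 34.35
eef_pos: [0.5816, -0.028, 0.0289]
tool_rot: [0.761, 0.649, -0.001, -0.001]
ft_force: [-0.1, 0.6, 0.5]
grip_width: 0.0193
grasp_force: 58.9
```

```bash
python3 -c "
from h import *
go(.5816,-.0275,.0135)"
```

```text
row [ 0.05 -0.01  1.54] twist -0.005
```

Request:
send_rows:
  motion: "1 0.05 0 0.5 0; 1 0.05 0 0.9 0; 1 0.05 0 1.2 0; 1 0.05 0 1.5 0; 1 0.05 0 1.5 0"

```text
clock: 34.85
eef_pos: [0.582, -0.0277, 0.0137]
tool_rot: [0.761, 0.649, -0.0, -0.0]
ft_force: [-0.1, -0.3, -0.7]
grip_width: 0.0198
grasp_force: 58.9
```

Request:
send_rows:
  motion: "1 0 0 0.4 0; 1 0 0 0.8 0; 1 0 0 1 0; 1 0 0 1.06 0; 1 0 0 1.06 0"

```text
clock: 35.35
eef_pos: [0.582, -0.0277, 0.0032]
tool_rot: [0.761, 0.649, -0.0, -0.0]
ft_force: [-0.2, 0.8, -0.8]
grip_width: 0.0196
grasp_force: 59.1
```

Request:
send_rows:
  motion: "0.3 0 0 0 0; -0.3 0 0 0 0; -1 0 0 0 0; -1 0 0 0 0; -1 0 0 0 0"

```text
clock: 35.85
eef_pos: [0.5822, -0.0277, 0.0032]
tool_rot: [0.761, 0.649, 0.0, 0.0]
ft_force: [-0.2, -0.2, 1.1]
grip_width: 0.0844
grasp_force: 0.0
```

Request:
send_rows:
  motion: "-1 0 0 -4 0; -1 0 0 -9 0; -1 0 0 -13 0; -1 0 0 -17 0; -1 0 0 -17 0"

```text
clock: 36.35
eef_pos: [0.5864, -0.0279, 0.1805]
tool_rot: [0.761, 0.649, 0.005, 0.005]
ft_force: [0.5, 0.0, 0.3]
grip_width: 0.0854
grasp_force: 0.0
```

Request:
send_rows:
  motion: "-1 4 -4 -2 0; -1 8 -8 -2 0; -1 10 -10 -2 0; -1 10 -10 -2 0; -1 10 -10 -2 0"

```text
clock: 36.85
eef_pos: [0.4987, 0.0875, 0.1931]
tool_rot: [0.76, 0.65, -0.0, 0.0]
ft_force: [0.3, -0.4, -0.5]
grip_width: 0.0854
grasp_force: 0.0
```

```bash
python3 - <<'E'
from h import *
import time
P={'30':(.6093,.1528),'24':(.5995,.0906),'19':(.590,.0296),'14':(.5811,-.0268)}
T=pose(); print(np.round(T[:3,3],3))
for c in('wrist','side','top'):
    im=vision.camera(c); save(im,'end_'+c+'.png')
    for k,p in P.items():
        z0=.014; q=np.array([proj(c,x,T) for x in pts(k,p,z0)]); lo,hi=q.min(0),q.max(0)
        e=[*((lo+hi)/2),*(hi-lo)]; bs=boxes_of(c,f'socket_{k}_mid')
        print(c,k,'expect',np.round(e).astype(int),'got',[(np.round(b['rect']).astype(int).tolist(),round(b['conf'],2)) for b in bs[:3]])
E
```

```text
[0.499 0.087 0.193]
wrist 30 expect [452 109  60  53] got [([455, 113, 56, 56], 0.86)]
wrist 24 expect [445 187  47  43] got [([444, 189, 47, 46], 0.59)]
wrist 19 expect [438 253  36  37] got [([436, 252, 43, 40], 0.58), ([458, 36, 77, 72], 0.32)]
wrist 14 expect [433 307  28  34] got [([429, 307, 25, 40], 0.96)]
side 30 expect [371 254  26  37] got [([373, 256, 26, 35], 0.73), ([399, 334, 22, 16], 0.29)]
side 24 expect [379 274  23  35] got [([383, 272, 22, 36], 0.93)]
side 19 expect [389 296  20  33] got [([392, 299, 23, 32], 0.71)]
side 14 expect [399 319  18  31] got [([401, 323, 17, 29], 0.68)]
top 30 expect [333 192  22  24] got [([258, 238, 22, 22], 0.82), ([335, 193, 19, 32], 0.67)]
top 24 expect [367 196  19  20] got []
top 19 expect [400 201  16  16] got []
top 14 expect [431 206  14  13] got []
```

Every socket is where a fully seated one should appear, in both the wrist and side views.

```bash
python3 -c "
from h import *
print(workorder.job_done())"
```

```text
the job is handed in; nothing more can be done
None
```

The job is handed in at about 37 s: the 30, 24, 19 and 14 mm sockets stand on their posts in falling size from the largest socket, checked by detector boxes in the wrist and side pictures; no verdict came back.

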